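# Put the pipe-jig kit back in its rack and tray

## Task

Put the pipe-jig kit away: stand every jack post upright in a taper sleeve of the rack, seated fully home, and lay every saddle flat side down in a bay of the tray, one to a bay, with its stop plate at the end away from the tray's pull handle. When the whole kit is in place, throw the rack's locking lever all the way over, away from the robot. Leave the other things on the table where they are.

Things in the scene. Friction and masses are not known exactly. Their poses are not given: they have to be found in the camera images.
- post1: steel jack post, 0.4 kg, lying on a flat of its square head (44 x 44 mm, 40 long). Round taper shank 58 mm long, 37 mm diameter at the head, 17 at the tip; round button 28 mm across, 8 high, on the head's top. Origin at the head's centre, +z out of the button: shoulder z = -20 mm, tip -78, button top +28; x, y square to the head's sides. Shank starts pointing to the robot's left (+y) within 21 degrees. May be absent.
- post2: steel jack post, 0.4 kg, lying on a flat of its square head (44 x 44 mm, 40 long). Round taper shank 58 mm long, 37 mm diameter at the head, 17 at the tip; round button 28 mm across, 8 high, on the head's top. Origin at the head's centre, +z out of the button: shoulder z = -20 mm, tip -78, button top +28; x, y square to the head's sides. Shank starts pointing to the robot's left (+y) within 21 degrees. May be absent.
- post3: steel jack post, 0.4 kg, lying on a flat of its square head (44 x 44 mm, 40 long). Round taper shank 58 mm long, 37 mm diameter at the head, 17 at the tip; round button 28 mm across, 8 high, on the head's top. Origin at the head's centre, +z out of the button: shoulder z = -20 mm, tip -78, button top +28; x, y square to the head's sides. Shank starts pointing to the robot's left (+y) within 21 degrees. May be absent.
- saddle1: aluminium pipe saddle, 0.18 kg: block 56 mm long (x), 44 wide (y), flat underneath, V groove across its top down to 18 mm. -x end 30 mm high; +x end has a stop plate 10 thick, 50 high. End faces flat. Origin at the centre of the flat underside, z up out of the groove, +x to the stop. Starts standing on its underside, turned any way. May be absent.
- stop1 (a point): point on saddle1's stop plate: 23 mm from its centre towards +x, 25 mm above its underside
- saddle2: aluminium pipe saddle, 0.18 kg: block 56 mm long (x), 44 wide (y), flat underneath, V groove across its top down to 18 mm. -x end 30 mm high; +x end has a stop plate 10 thick, 50 high. End faces flat. Origin at the centre of the flat underside, z up out of the groove, +x to the stop. Starts lying on its side (44 mm high), underside facing the robot's left within 21 degrees. May be absent.
- stop2 (a point): point on saddle2's stop plate: 23 mm from its centre towards +x, 25 mm above its underside
- saddle3: aluminium pipe saddle, 0.18 kg: block 56 mm long (x), 44 wide (y), flat underneath, V groove across its top down to 18 mm. -x end 30 mm high; +x end has a stop plate 10 thick, 50 high. End faces flat. Origin at the centre of the flat underside, z up out of the groove, +x to the stop. Starts lying on its side (44 mm high), underside facing the robot's left within 21 degrees. May be absent.
- stop3 (a point): point on saddle3's stop plate: 23 mm from its centre towards +x, 25 mm above its underside
- rack: fixed rack: base plate 90 x 320 x 10 mm with a row along its y of three steel sleeves with taper bores to match the posts' shanks, tops 70 mm above the table, 47 mm across, at y = -105, -27 and +51 mm; locking lever at its +y end. Origin under the plate's centre, z up, x away from the robot. A post fully home has its head's centre about 95 mm above the table, its shoulder 5 mm above the sleeve.
- socket1 (a point): centre of the mouth of the -y taper sleeve of the rack, 35 mm wide at the mouth, 70 mm above the table, axes as the rack's
- socket2 (a point): centre of the mouth of the middle taper sleeve of the rack, 35 mm wide at the mouth, 70 mm above the table, axes as the rack's
- socket3 (a point): centre of the mouth of the +y taper sleeve of the rack, 35 mm wide at the mouth, 70 mm above the table, axes as the rack's
- lock (a joint): locking lever of the rack, rad: 0 leans towards the robot (rack's -x), 1.0 (its stop) leans away (+x), upright at 0.5; stays where it is left, light friction (about 1 N at the ball)
- lock_tip (a point): centre of the lever's black ball, 26 mm across; it swings on an 80 mm arm about an axis along the rack's y, 32 mm above the table; the lever stands at y = +133 mm on the rack
- tray: fixed shallow aluminium tray, 92 mm (x) by 200 mm (y), floor 5 mm thick, rim 13 mm high, 5 mm walls; two dividers 12 mm high make three bays side by side, each 82 x 60 mm inside, centres at y = -65, 0 and +65 mm. Origin under its centre, x away from the robot. A dark wire pull handle sticks out 28 mm from its -x side.
- tape_roll: yellow roll of tape, 64 mm across, 19 mm high, lying flat; bystander; origin at the centre of its underside
- pipe_ring: steel pipe ring, 60 mm across, 18 mm high; bystander; origin at the centre of its underside
- spray_can: spray can, 64 mm across, 170 mm tall; bystander; origin at the centre of its underside
- spanner: spanner, 200 mm long; bystander; origin at the centre of its underside (of its handle's length, roughly)
- carton: cardboard carton 110 x 150 x 80 mm; bystander; origin at the centre of its underside
- paste_jar: jar, 68 mm across, 60 mm tall; bystander; origin at the centre of its underside
Not all that is in view belongs to the job. Several things have the shape of the tray; the one meant has the colours described above.

How it is judged (in metres and radians):
On the way, in this order (a step that is already met when the one before it is completed fails the run):
1. every post stands seated in a sleeve and every saddle lies flat in a bay, stop away from the handle (((horizontal distance between post1 and socket1 below 0.005 m and z of post1 in the frame of rack between 0.09 and 0.0985 m) or (horizontal distance between post1 and socket2 below 0.005 m and z of post1 in the frame of rack between 0.09 and 0.0985 m) or (horizontal distance between post1 and socket3 below 0.005 m and z of post1 in the frame of rack between 0.09 and 0.0985 m)) and angle between each of post1, post2, post3's own z axis and vertical below 0.08 rad and linear speed of each of post1, post2, post3, saddle1, saddle2, saddle3 below 0.02 m/s and ((horizontal distance between post2 and socket1 below 0.005 m and z of post2 in the frame of rack between 0.09 and 0.0985 m) or (horizontal distance between post2 and socket2 below 0.005 m and z of post2 in the frame of rack between 0.09 and 0.0985 m) or (horizontal distance between post2 and socket3 below 0.005 m and z of post2 in the frame of rack between 0.09 and 0.0985 m)) and ((horizontal distance between post3 and socket1 below 0.005 m and z of post3 in the frame of rack between 0.09 and 0.0985 m) or (horizontal distance between post3 and socket2 below 0.005 m and z of post3 in the frame of rack between 0.09 and 0.0985 m) or (horizontal distance between post3 and socket3 below 0.005 m and z of post3 in the frame of rack between 0.09 and 0.0985 m)) and x of saddle1 in the frame of tray between -0.02 and 0.02 m and y of saddle1 in the frame of tray between -0.085 and 0.085 m and z of saddle1 in the frame of tray between 0.002 and 0.0075 m and angle between each of saddle1, saddle2, saddle3's own z axis and vertical below 0.06 rad and x of each of stop1, stop2, stop3 in the frame of tray above 0 m and angle between the x axis of each of saddle1, saddle2, saddle3 and the x axis of tray, either way round below 0.35 rad and x of saddle2 in the frame of tray between -0.02 and 0.02 m and y of saddle2 in the frame of tray between -0.085 and 0.085 m and z of saddle2 in the frame of tray between 0.002 and 0.0075 m and x of saddle3 in the frame of tray between -0.02 and 0.02 m and y of saddle3 in the frame of tray between -0.085 and 0.085 m and z of saddle3 in the frame of tray between 0.002 and 0.0075 m), for 0.2 s.
2. the locking lever is thrown over (value of joint lock above 0.85 rad), for 0.2 s.
At the end, for the whole second after the job is handed in: Posts within 0.08 rad of upright, 5 mm of a sleeve axis, 4 mm of fully home (head centre 90-98.5 mm up); saddles underside down on the tray floor inside the rim, level to 0.06 rad, along the tray's x to 0.35 rad, stop away from the handle; lever over 0.85 rad; all at rest (all of step 1 and value of joint lock above 0.85 rad); the robot touches nothing.
It fails at once if a bystander was moved more than 50 mm (distance of any of tape_roll, pipe_ring, spray_can, spanner, carton, paste_jar from where it was at the start of the episode above 0.05 m).
Of post1, post2, post3 only 2 to 3 are there at a start; the rules pass over those that are not, and their reading is None.
Of saddle1, saddle2, saddle3 only 2 to 3 are there at a start; the rules pass over those that are not, and their reading is None.
At some moment in a run one of saddle1, saddle2, saddle3 may be knocked a few centimetres aside while the robot is not near it.
It also fails if it takes over 210 s, if anything falls off the work surface, if the arm or the gripper's body presses on something with over 40 N, if the wrist force passes 120 N, or if a joint passes its speed limit or range.

## Robot

A 6-joint arm with a two-finger parallel gripper is mounted at the origin on the work surface. World frame = base frame: x ahead of the robot, y to its left, z up, the work surface at z = 0. Lengths are in mm, angles in rad, forces in N, time in s.
With the tool pointing down it reaches from about 300 to 775 mm from the base axis. Payload 14.6 kg.
Tool frame: the origin (TCP) lies between the finger pads; the fingertips stand 19 mm ahead of it and the grasp point (between the pads) is the TCP; z points along the fingers, y is the line along which they close (so a half turn about z gives the same grasp; the last joint's range is limited). The gripper opens to 94 mm and grips with 3 to 60 N. Pads are 16 mm wide; open, the fingers measure 119 mm over their backs; the gripper's body (75 mm by 177 mm) begins 78 mm behind the grasp point.
Start: joints at [-1.283, 0.3, 1.521, -0, 1.321, -0.067], TCP at [191.064, -515.736, 224.446] pointing down, gripper open.
Joint ranges: [-3.03, 3.03], [-0.79, 2.21], [0.23, 2.52], [-1.04, 4.18], [0, 3.07], [-2.55, 2.55]. Speed limits (rad/s): [2.22, 2.22, 2.57, 3.14, 3.14, 3.14].

## Interface

Orientations are given as [roll, pitch, yaw] about the fixed x, y, z axes, in that order (R = Rz(yaw) Ry(pitch) Rx(roll)).
In Python, from cell import monitor, imaging, job, find_in, trace gives the robot as it stands. The module is installed in compiled form; this text tells all that it offers.
- The arm moves only by the tool arm_command, never from a script. Its argument "steps" is a list of rows, each a list of 5 numbers: the opening, from 0 (shut) to 1 (fully open), then the shift along the tool's x, y, z in mm, then the turn about the tool's z in degrees. In form: [[gripper, dx, dy, dz, turn], ...]. A call has 1 to 20 rows; each row is the pose to reach, as a shift and turn from the pose commanded when the call began, along the tool's axes at that moment; what a row does not reach only later rows make up. A row lasts 1/8 s, in which the tool goes at most 62.5 mm and 10.7 degrees, less where a joint would pass 70% of its speed; a pose out of reach is approached as far as the arm can. A call with a gripper value outside its range is refused whole. The fingers move at their own pace and stop on an object; "force" is the grip in N (left out, the last holds). Time passes only in rows, so rows that repeat a pose let the fingers close. It gives the time, the measured TCP pose, the force, the opening and the grip force at its end, in the units of the state.
- monitor.read_state(): the state, without advancing time (a new reading comes with each control period).
- imaging.camera(name): name is "scene" or "top" or "wrist"; returns a dict with "img" (480x640x3 uint8, red, green, blue), "mtx" (3x3 intrinsics, pixels), "view" (4x4, takes a point from world to camera coordinates). Camera axes: x right, y down, z forward; pixel columns grow to the right and rows downward; lengths in mm; the calibration is good to about 2 mm. The wrist camera is an equidistant fisheye: a pixel r from the principal point sees the ray r / f radians off the axis. A picture is of the moment at which its call begins. There is no depth.
- job.sign_off(): hands the job in; it is judged then, once.
Trained networks look in a picture, given as the dict that the camera call returned (one of the last four; its "shot" number tells which), for a name from the list of things; names that differ only in an ending like _2 or _b are one class to them, and where a whole thing is asked for, a point or a joint stands for the part that bears it (a point fixed in the world has none). Each returns a list of dicts, best first, with "p" (0 to 1); they miss things now and then, are a little off and sometimes report something else, mostly with a low value. They report only what shows in the picture. A call takes as long as a camera call. They do not tell look-alikes from the thing itself.
- find_in(picture, target): "rect" ([centre column, centre row, width, height] in pixels, round what is visible of it).
- trace(picture, target): "region" (480x640 bool, what is visible of it) and "rect" ([centre column, centre row, width, height] in pixels, round what is visible of it).
The state is a dict: "clock": time; "joints": joint angles; "qd": joint speeds; "effort": joint torques, N m; "eef_pos": TCP position; "eef_rot": TCP orientation; "wrist_force": force on the tool from outside, world axes, zero at the start; "moment": the same for the moment, N m; "finger_gap": finger opening in mm; "finger_force": force on a finger pad.
Only numpy, scipy, OpenCV 4.12 (cv2) and the standard library are available. Lean on these libraries where they do the work, as an engineer would, in place of code of your own. Each camera call takes 0.05 s, during which the arm holds its last target. There are 200 camera calls.

## Working session

There is one attempt and no reset: what is moved stays moved. The work goes in short steps, Python scripts to look and compute and a tool call to move; the robot and the scene stay as the last step left them, time stands still between calls to the robot, and variables do not carry over. Pictures are saved under pics/ and viewed, at most 14 in all, crops included, and the job is handed in when it is done.

Besides the shell and the picture viewer there is one more tool, called after ">>>" as a command line: name --pt "numbers of a row" for each row, then --argument value for the rest. arm_command: Moves the arm, as the interface text tells. Its arguments: {"type":"object","properties":{"steps":{"type":"array","items":{"type":"array","items":{"type":"number"}}},"force":{"type":"number"}},"required":["steps"]}

```bash
mkdir -p pics; python3 - <<'E'
from cell import monitor, imaging, job, find_in, trace
import cv2
print(monitor.read_state())
for n in ["scene","top"]:
    c=imaging.camera(n); print(n,c["mtx"].tolist(),c["view"].tolist())
    cv2.imwrite(f"pics/{n}0.png",cv2.resize(c["img"][:,:,::-1],(800,600)))
    for t in ["post1","saddle1","saddle2","rack","tray","lock_tip","lock","tape_roll","pipe_ring","spray_can","spanner","carton","paste_jar"]:
        print(n,t,[([round(float(v)) for v in d["rect"]],round(d["p"],2)) for d in find_in(c,t)][:5])
E
```

```text
{'clock': 0.0, 'joints': array([-1.28259571e+00,  3.00443438e-01,  1.52160417e+00,  5.83865142e-06,
        1.32071965e+00, -6.66078435e-02]), 'qd': array([-0.00076185, -0.00091495,  0.00093022, -0.00117734, -0.00176873,
        0.00077236]), 'effort': array([-3.50851406e-04, -5.31807554e+01, -3.52737880e+01,  7.08269281e-02,
        2.43939960e-02, -8.35335845e-05]), 'eef_pos': array([ 190.99771402, -515.49881305,  223.89173336]), 'eef_rot': array([-3.14042103e+00, -8.38225421e-05,  3.54806960e-01]), 'wrist_force': array([0.07915958, 0.39674418, 0.11173629]), 'moment': array([-0.02791018, -0.00570234,  0.02083441]), 'finger_force': 0.0, 'finger_gap': 93.82240938186378}
scene [[440.8256835859188, 0.0, 321.6132473596552], [0.0, 440.8256835859188, 238.56961138670715], [0.0, 0.0, 1.0]] [[-0.7767743340743004, 0.6297464967588604, -0.006401854682032193, 321.46576396399433], [0.4332331540635505, 0.5269476529631825, -0.7311875308405784, -106.57450677142093], [-0.45708934372130705, -0.5707412030478753, -0.6821464732738043, 1607.3768630508532], [0.0, 0.0, 0.0, 1.0]]
scene post1 [([311, 250, 27
[... 1117 characters left out ...]
 20], 0.66)]
top saddle1 [([290, 233, 22, 17], 0.69), ([177, 239, 26, 25], 0.64), ([445, 231, 40, 21], 0.25)]
top saddle2 [([290, 233, 22, 17], 0.69), ([177, 239, 26, 25], 0.64), ([445, 231, 40, 21], 0.25)]
top rack [([380, 174, 111, 39], 0.83)]
top tray [([259, 174, 75, 41], 0.94), ([162, 314, 80, 48], 0.59)]
top lock_tip [([336, 173, 8, 8], 0.57)]
top lock []
top tape_roll [([383, 172, 112, 35], 0.63), ([226, 283, 26, 28], 0.52)]
top pipe_ring [([425, 281, 8, 12], 0.65), ([225, 281, 26, 27], 0.24)]
top spray_can [([115, 176, 46, 35], 0.67)]
top spanner [([259, 174, 74, 42], 0.65), ([518, 259, 16, 74], 0.61)]
top carton [([513, 165, 75, 65], 0.71)]
top paste_jar [([110, 223, 34, 29], 0.74)]
```

View pics/top0.png

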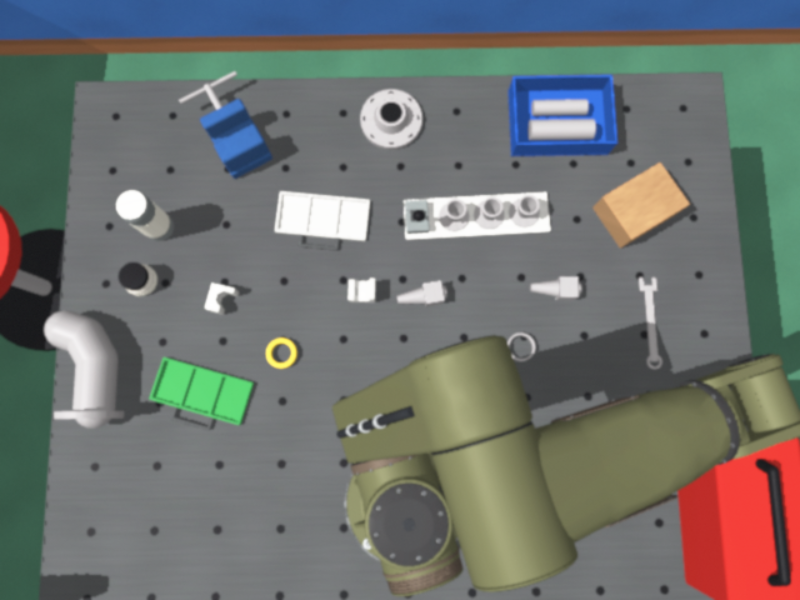

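View pics/scene0.png

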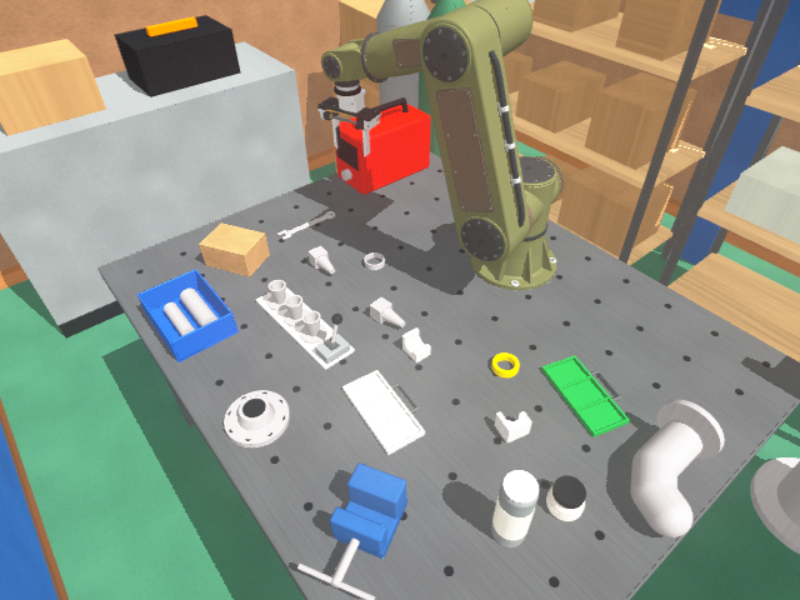

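Top picture (800 px): posts at (423,293) and (557,287), standing saddle at (221,297), saddle lying on its side at (362,290), rack at (477,214), pale tray at (322,217). Look-alikes: the green tray at (202,390) is the wrong colour; pipe stand, flange and blue box are not in the kit. So 2 posts and 2 saddles are present. I'll fit models to the traced masks next.

```bash
cat > h.py <<'E'
from cell import monitor, imaging, job, find_in, trace
import numpy as np, cv2
from scipy.optimize import minimize
from scipy.spatial.transform import Rotation as Ro
def box(x0,x1,y0,y1,z0,z1): return np.array([[x,y,z] for x in(x0,x1) for y in(y0,y1) for z in(z0,z1)],float)
def cone(r0,z0,r1,z1): 
    a=np.linspace(0,2*np.pi,24,endpoint=False)
    return np.array([[r*np.cos(t),r*np.sin(t),z] for r,z in((r0,z0),(r1,z1)) for t in a])
def ext(p,w): return np.array([[x,y,z] for x,z in p for y in(-w,w)],float)
POST=[box(-22,22,-22,22,-20,20),cone(18.5,-20,8.5,-78),cone(14,20,14,28)]
SAD=[ext([(-28,0),(-28,30),(-22,30),(-4,18),(-4,0)],22),ext([(-4,0),(-4,18),(14,30),(18,30),(18,0)],22),box(18,28,-22,22,0,50)]
TRAY=[box(-46,46,-100,100,0,13)]
RACK=[box(-45,45,-160,160,0,10)]+[cone(23.5,0,23.5,70)+[0,y,0] for y in(-105,-27,51)]
# base orientations at yaw 0
LIEP=np.array([[0,1,0],[0,0,-1],[-1,0,0]]).T@np.eye(3)
def lie_post(): # z -> -y (shank +y), x -> +x, y = z cross x
    z=np.array([0,-1,0]);x=np.array([1,0,0]);return np.stack([x,np.cross(z,x),z],1)
def lie_sad(s):
    z=np.array([0,-1,0]);x=np.array([s,0,0]);return np.stack([x,np.cross(z,x),z],1)
def proj(c,P,fish=False):
    V=c["view"];K=c["mtx"];q=P@V[:3,:3].T+V[:3,3]
    if fish:
        r=np.hypot(q[:,0],q[:,1])+1e-9;th=np.arctan2(r,q[:,2]);d=q[:,:2]/r[:,None]*th[:,None]
    else: d=q[:,:2]/q[:,2:]
    return d*[K[0,0],K[1,1]]+K[:2,2]
def ray(c,uv,z,fish=False):
    V=c["view"];K=c["mtx"];d=(np.asarray(uv,float)-K[:2,2])/[K[0,0],K[1,1]]
    if fish:
        t=np.hypot(*d);v=np.array([*(d/max(t,1e-9)*np.sin(t)),np.cos(t)])
    else: v=np.array([*d,1.])
    R=V[:3,:3];o=-R.T@V[:3,3];w=R.T@v
    return o+w*(z-o[2])/w[2]
def sil(c,parts,R,t,fish,off,shape,S=4):
    m=np.zeros((shape[0]*S,shape[1]*S),np.uint8)
    for p in parts:
        u=(proj(c,p@R.T+t,fish)-off+.5)*S-.5
        cv2.fillConvexPoly(m,cv2.convexHull(np.round(u).astype(np.int32)),1)
    return cv2.resize(m.astype(np.float32),(shape[1],shape[0]),interpolation=cv2.INTER_AREA)
def fit(views,parts,R0,z,x0):
    """views: list of (cam,mask,fish); x0=[x,y,yaw deg] -> best, 1-IoU"""
    cr=[]
    for c,m,f in views:
        ys,xs=np.where(m);a,b=max(ys.min()-25,0),min(ys.max()+26,480);e,g=max(xs.min()-25,0),min(xs.max()+26,640)
        cr.append((c,m[a:b,e:g].astype(np.float32),f,np.array([e,a])))
    def cost(v):
        R=Ro.from_euler('z',v[2],degrees=True).as_matrix()@R0;s=0
        for c,m,f,o in cr:
            q=sil(c,parts,R,np.array([v[0],v[1],z]),f,o,m.shape);s+=1-np.minimum(q,m).sum()/np.maximum(q,m).sum()
        return s/len(cr)
    x0=np.array(x0,float)
    r=minimize(cost,x0,method='Nelder-Mead',options=dict(initial_simplex=np.array([x0,x0+[12,0,0],x0+[0,12,0],x0+[0,0,12]]),maxiter=120,xatol=.1,fatol=1e-4))
    return r.x.round(1),round(float(r.fun),3)
def go(x,y,z,yaw):
    s=monitor.read_state();p=s["eef_pos"];R=Ro.from_euler('xyz',s["eef_rot"]).as_matrix()
    d=R.T@(np.array([x,y,z])-p);t=-(yaw-np.degrees(s["eef_rot"][2]));t=(t+180)%360-180
    print("to",(x,y,z,yaw),"d",d.round(1),"turn",round(t,1),"j6",s["joints"][5].round(2))
E
python3 - <<'E'
from h import *
T=imaging.camera("top");S=imaging.camera("scene")
def near(c,name,P):
    u=proj(c,np.array([P],float))[0]
    L=[d for d in trace(c,name)]
    L=[(np.hypot(d["rect"][0]-u[0],d["rect"][1]-u[1]),d) for d in L]
    L=[l for l in L if l[0]<25]
    return min(L,key=lambda l:l[0])[1]["region"] if L else None
def do(name,cls,uv,z,parts,opts):
    P=ray(T,uv,z); v=[]
    for c in(T,S):
        m=near(c,cls,P)
        if m is not None: v.append((c,m,False))
    print(name,P.round(0),len(v),"views")
    if v:
        for k,(R,y0) in opts.items(): print("  ",k,*fit(v,parts,R,parts is POST and 22 or z*0+({'side':22}.get(k[:4],0)),[P[0],P[1],y0]))
I=np.eye(3)
do("postA","post1",(336,236),22,POST,{"p":(lie_post(),0)})
do("postB","post1",(445,231),22,POST,{"p":(lie_post(),0)})
do("sadLie","saddle1",(290,233),22,SAD,{"side+":(lie_sad(1),0),"side-":(lie_sad(-1),0)})
do("sadStand","saddle1",(177,239),20,SAD,{f"st{a}":(I,a) for a in(0,45,90,135,180,225,270,315)})
do("tray","tray",(259,174),6,TRAY,{"t":(I,0)})
do("rack","rack",(380,174),10,RACK,{"r":(I,0)})
for t in("tape_roll","pipe_ring"):pass
cv2.imwrite("pics/crop1.png",cv2.resize(T["img"][130:270,130:480,::-1],None,fx=2.28,fy=2.28,interpolation=cv2.INTER_CUBIC))
E
```

```text
postA [427. -34.  22.] 2 views
   p [431.2 -64.    8.1] 0.123
postB [ 436. -328.   22.] 2 views
   p [ 438.8 -351.    -0.9] 0.127
sadLie [438.  89.  22.] 2 views
   side+ [445.6 113.5 -18. ] 0.404
   side- [442.9 109.1   5.1] 0.426
sadStand [427. 394.  20.] 2 views
   st0 [427.  398.5 -14.8] 0.308
   st45 [429.8 389.3  81.1] 0.39
   st90 [430.  391.9  95.5] 0.387
   st135 [429.3 398.1 158.9] 0.321
   st180 [428.2 399.8 165.2] 0.325
   st225 [427.8 398.3 162.7] 0.323
   st270 [429.2 395.2 278.3] 0.423
   st315 [425.6 398.2 345.2] 0.304
tray [608. 175.   6.] 2 views
   t [611.6 176.4  -6.6] 0.092
rack [ 601. -160.   10.] 2 views
   r [ 607.9 -164.3    2.5] 0.064
```

View pics/crop1.png

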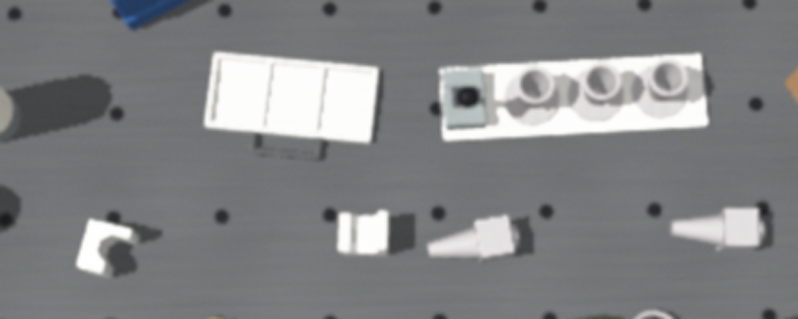

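The post heads, the white tray with its dark handle at (290,147), and the lever ball at (467,97) are clear in the crop. The saddle at crop (362,232) looks like it's standing and the notched one at (105,247) looks like it's lying, so I'll refit them with the roles swapped.

```bash
python3 - <<'E'
from h import *
T=imaging.camera("top");S=imaging.camera("scene")
def near(c,P):
    u=proj(c,np.array([P],float))[0]
    L=[(np.hypot(d["rect"][0]-u[0],d["rect"][1]-u[1]),d) for d in trace(c,"saddle1")]
    L=[l for l in L if l[0]<25]
    return min(L,key=lambda l:l[0])[1]["region"] if L else None
I=np.eye(3)
for uv,opts in (((290,233),{f"st{a}":(I,a,0) for a in range(0,360,45)}),((177,239),{"side+":(lie_sad(1),0,22),"side-":(lie_sad(-1),0,22)})):
    P=ray(T,uv,20);v=[(c,near(c,P),False) for c in(T,S)];v=[a for a in v if a[1] is not None];print(P.round(0),len(v))
    for k,(R,y,z) in opts.items():
        print(k,*fit(v,SAD,R,z,[P[0],P[1],y]),[fit([a],SAD,R,z,[P[0],P[1],y])[1] for a in v])
a=S["img"][240:310,295:370,::-1];b=S["img"][305:375,375:450,::-1]
cv2.imwrite("pics/crop2.png",cv2.resize(np.hstack([a,b]),None,fx=5,fy=5,interpolation=cv2.INTER_CUBIC))
go(438,-351+14,120,90-0.9+0); go(431,-64,120,98)
E
```

```text
[438.  89.  20.] 2
st0 [436.3  88.    8.7] 0.372 [0.069, 0.343]
st45 [440.5  92.3  88.9] 0.214 [0.095, 0.212]
st90 [440.4  90.9  88.9] 0.213 [0.096, 0.213]
st135 [440.   90.2  92.1] 0.217 [0.284, 0.212]
st180 [445.1  87.7 180. ] 0.384 [0.285, 0.411]
st225 [439.8  91.5 270.2] 0.131 [0.069, 0.118]
st270 [439.7  91.5 268.6] 0.13 [0.065, 0.118]
st315 [440.3  91.7 267.7] 0.135 [0.069, 0.124]
[427. 394.  20.] 2
side+ [430.  417.4 -10.7] 0.168 [0.122, 0.08]
side- [434.  415.7 -23.2] 0.269 [0.212, 0.226]
to (438, -337, 120, 89.1) d [293.6 -81.8 104.4] turn -68.8 j6 -0.07
to (431, -64, 120, 98) d [ 381.9 -340.2  104.4] turn -77.7 j6 -0.07
```

View pics/crop2.png

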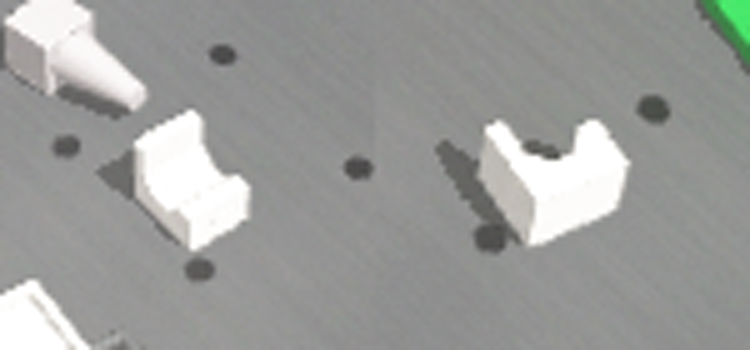

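Standing saddle: (440, 91), stop toward -y. Lying saddle: (430, 417), yaw about -11°, stop toward +x. I'll start with the far-right post, gripping its head close to the button.

>>> arm_command --pt "1 286 -59 84 -68.7" --pt "1 286 -59 84 -68.7" --pt "1 286 -59 84 -68.7" --pt "1 286 -59 84 -68.7" --pt "1 286 -59 84 -68.7" --pt "1 286 -59 84 -68.7" --pt "1 286 -59 84 -68.7" --pt "1 286 -59 84 -68.7" --pt "1 286 -59 84 -68.7" --pt "1 286 -59 84 -68.7" --force 8

```text
clock: 3.65
eef_pos: [438.6, -361.2, 140.5]
eef_rot: [3.142, 0.0, 1.553]
wrist_force: [-0.0, 0.7, -0.1]
finger_gap: 94.2
finger_force: 0.0
```

```bash
python3 - <<'E'
from h import *
W=imaging.camera("wrist")
for t in("post1","saddle1","rack"): print(t,[(np.round(d["rect"]),round(d["p"],2)) for d in trace(W,t)][:3])
L=trace(W,"post1")
if L: print(fit([(W,L[0]["region"],True)],POST,lie_post(),22,[439,-351,-1]))
cv2.imwrite("pics/w1.png",W["img"][:,:,::-1])
go(439,-361,24,89)
E
```

```text
post1 [(array([324., 205.,  63., 141.]), 0.6)]
saddle1 []
rack [(array([523., 102., 121., 199.]), 0.91)]
(array([ 439.9, -353.9,   -2.3]), 0.042)
to (439, -361, 24, 89) d [1.000e-01 3.000e-01 1.165e+02] turn 0.0 j6 -0.74
```

View pics/w1.png

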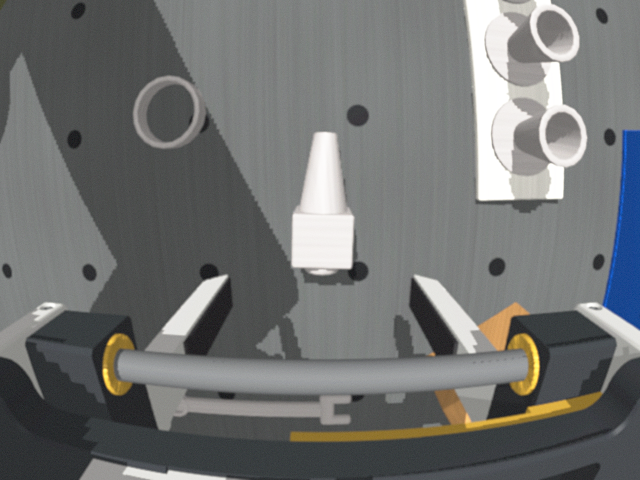

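Wrist view: post at (323,205), shank toward the top of the picture, ring at (170,112) clear. I'll grip the head lightly and lift, so the shank can swing down.

>>> arm_command --pt "1 -3 1 60 1.3" --pt "1 -3 1 116 1.3" --pt "1 -3 1 116 1.3" --pt "0 -3 1 116 1.3" --pt "0 -3 1 116 1.3" --pt "0 -3 1 116 1.3" --pt "0 -3 1 116 1.3" --pt "0 -3 1 116 1.3" --pt "0 -3 1 116 1.3" --pt "0 -3 1 106 1.3" --pt "0 -3 1 96 1.3" --pt "0 -3 1 86 1.3" --pt "0 -3 1 66 1.3" --pt "0 -3 1 46 1.3" --pt "0 -3 1 16 1.3" --pt "0 -3 1 -4 1.3" --pt "0 -3 1 -4 1.3" --force 6

```text
clock: 6.02
eef_pos: [440.1, -364.4, 146.1]
eef_rot: [3.139, 0.002, 1.531]
wrist_force: [-0.2, 0.1, -5.1]
finger_gap: 43.8
finger_force: 6.0
```

```bash
python3 - <<'E'
from h import *
S=imaging.camera("scene");W=imaging.camera("wrist")
u=proj(S,np.array([[440,-364,130]]))[0].astype(int);print(u)
a=S["img"][u[1]-60:u[1]+60,u[0]-60:u[0]+60,::-1]
cv2.imwrite("pics/w2.png",np.hstack([cv2.resize(a,(300,300),interpolation=cv2.INTER_CUBIC),cv2.resize(W["img"][:,:,::-1],(400,300))]))
s=monitor.read_state();print(s["eef_pos"],s["wrist_force"],s["moment"])
E
```

```text
[249 179]
[ 439.45201774 -363.83337563  143.86802545] [ 0.03403554 -0.53798074 -4.88787355] [-0.02926993 -0.06316002  0.01972848]
```

View pics/w2.png

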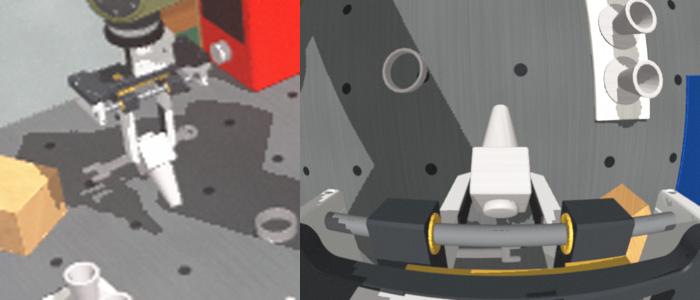

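The post swung partway down. I'll measure its tilt.

```bash
cat >> h.py <<'E'
def fit_tilt(g=None,zs=10,cams=("wrist","scene"),grip_y=None):
    """held post: tilt angle (90=horizontal, 0=upright) & grip point along post & height offset, from images"""
    s=monitor.read_state();p=s["eef_pos"];yaw=np.degrees(s["eef_rot"][2])-90
    V=[]
    for n in cams:
        c=imaging.camera(n);u=proj(c,np.array([p-[0,0,20]]),n=="wrist")[0]
        L=[d for d in trace(c,"post1") if np.hypot(d["rect"][0]-u[0],d["rect"][1]-u[1])<(150 if n=="wrist" else 30)]
        if L: V.append((c,L[0]["region"].astype(np.float32),n=="wrist"))
    def cost(v):
        q=0
        R=Ro.from_euler('z',yaw,degrees=True).as_matrix()@Ro.from_euler('x',v[0],degrees=True).as_matrix()
        t=p-R@np.array([0,v[2],v[1]])
        for c,m,f in V:
            k=sil(c,POST,R,t,f,np.zeros(2),m.shape,2);q+=1-np.minimum(k,m).sum()/np.maximum(k,m).sum()
        return q/max(1,len(V))
    b=None
    for a0 in (20,50,80):
        x0=np.array([a0,zs,0.]);r=minimize(cost,x0,method='Nelder-Mead',options=dict(initial_simplex=np.array([x0,x0+[15,0,0],x0+[0,6,0],x0+[0,0,6]]),maxiter=70))
        if b is None or r.fun<b.fun:b=r
    print(len(V),"views tilt,gripz,gripy",b.x.round(1),"err",round(b.fun,3),"tcp",p.round(1))
    return b.x
E
python3 - <<'E'
from h import *
v=fit_tilt()
E
```

```text
2 views tilt,gripz,gripy [43.2 14.7 11.2] err 0.089 tcp [ 439.5 -363.8  143.9]
```

>>> arm_command --pt "0 0 0 30 0" --pt "0 0 0 55 0" --pt "0 0 0 64 0" --pt "0 5 0 63 0" --pt "0 10 0 60 0" --pt "0 20 0 57 0" --pt "0 26 0 55 0" --pt "0 33 0 54 0" --pt "0 38 0 53 0" --pt "0 44 0 52 0" --pt "0 50 0 52 0" --pt "0 56 0 52 0" --pt "0 62 0 53 0" --pt "0 69 0 54 0" --pt "0 74 0 55 0" --pt "0 74 0 55 0" --pt "0 74 0 30 0" --pt "0 74 0 5 0" --pt "0 74 0 0 0" --force 7

```text
clock: 8.7
eef_pos: [443.1, -290.6, 145.8]
eef_rot: [3.139, 0.002, 1.531]
wrist_force: [-0.6, -0.8, -5.1]
finger_gap: 44.0
finger_force: 7.0
```

```bash
python3 - <<'E'
from h import *
v=fit_tilt()
S=imaging.camera("scene");W=imaging.camera("wrist")
u=proj(S,np.array([[440,-290,130]]))[0].astype(int)
a=S["img"][u[1]-50:u[1]+50,u[0]-50:u[0]+50,::-1]
cv2.imwrite("pics/w3.png",np.hstack([cv2.resize(a,(300,300),interpolation=cv2.INTER_CUBIC),cv2.resize(W["img"][:,:,::-1],(400,300))]))
E
```

```text
2 views tilt,gripz,gripy [39.2 15.7 10. ] err 0.093 tcp [ 443.1 -290.6  145.8]
```

View pics/w3.png

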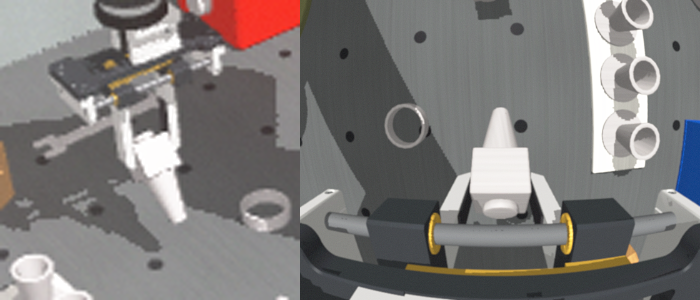

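The tip slid on the table and the tilt stayed near 40°. I'll use the sleeve mouth as the fixed pivot instead and hover over socket3.

>>> arm_command --pt "0 0 0 -32 0" --pt "0 30 30 -32 -4.8" --pt "0 66 80 -32 -4.8" --pt "0 100 120 -32 -4.8" --pt "0 133 160 -32 -4.8" --pt "0 133 160 -32 -4.8" --pt "0 133 160 -32 -4.8" --force 8

```text
clock: 9.88
eef_pos: [607.3, -163.6, 175.5]
eef_rot: [-3.14, -0.0, 1.615]
wrist_force: [-1.0, -0.6, -4.9]
finger_gap: 43.6
finger_force: 8.0
```

```bash
python3 - <<'E'
from h import *
v=fit_tilt()
W=imaging.camera("wrist");L=trace(W,"rack");T=imaging.camera("top")
print([(np.round(d["rect"]),round(d["p"],2)) for d in L])
print(fit([(W,L[0]["region"],True)],RACK,np.eye(3),0,[608,-164,2.5]))
# socket mouths by ellipse in wrist: save crop
cv2.imwrite("pics/w4.png",W["img"][:,:,::-1])
E
```

```text
2 views tilt,gripz,gripy [34.4 16.8  8.6] err 0.115 tcp [ 607.3 -163.6  175.5]
[(array([321., 198., 109., 320.]), 0.81)]
(array([ 610.4, -149.9,    3.2]), 0.454)
```

View pics/w4.png

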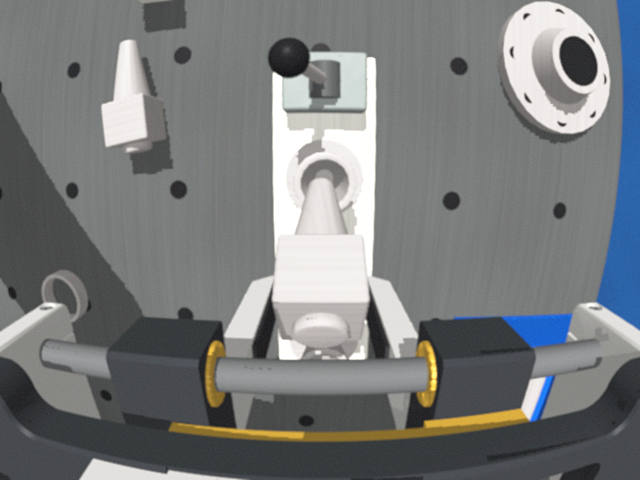

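Wrist view: socket3 mouth centre is about (325,178) with the shank tip over it at (321,181), and the ball is at (289,57). Computing positions next.

```bash
python3 - <<'E'
from h import *
W=imaging.camera("wrist")
for uv in((325,178),(325,142),(288,178),(362,178)):print("mouth",uv,ray(W,uv,70,True).round(1))
print("plate edges",ray(W,(274,200),10,True).round(1),ray(W,(374,200),10,True).round(1),"ball",ray(W,(289,57),102,True).round(1))
R=Ro.from_euler('z',2.5,degrees=True).as_matrix()
for y in(-105,-27,51):
    P=np.array([607.9,-164.3,0])+R@np.array([0,y,70]);print(P.round(1),proj(W,P[None],True).round(0))
E
```

```text
mouth (325, 178) [ 608.2 -112.5   70. ]
mouth (325, 142) [607.1 -86.7  70. ]
mouth (288, 178) [ 581.7 -113.5   70. ]
mouth (362, 178) [ 634.7 -111.2   70. ]
plate edges [ 564.7 -137.9   10. ] [ 653.5 -134.1   10. ] ball [581.9 -33.4 102. ]
[ 612.5 -269.2   70. ] [[321. 368.]]
[ 609.1 -191.3   70. ] [[321. 282.]]
[ 605.7 -113.3   70. ] [[321. 179.]]
```

>>> arm_command --pt "0 6 3 10 0" --pt "0 6 3 20 0" --pt "0 6 3 29 0" --pt "0 12 3 28 0" --pt "0 18 3 27 0" --pt "0 24 3 26 0" --pt "0 30 3 26 0" --pt "0 36 3 27 0" --pt "0 42 3 29 0" --pt "0 47 3 31 0" --pt "0 51 3 34 0" --pt "0 55 3 37 0" --pt "0 59 3 40 0" --pt "0 59 3 40 0" --force 8

```text
clock: 12.02
eef_pos: [608.1, -104.1, 136.0]
eef_rot: [-3.141, -0.0, 1.615]
wrist_force: [-0.2, 0.3, -5.4]
finger_gap: 44.2
finger_force: 8.0
```

```bash
python3 - <<'E'
from h import *
v=fit_tilt()
S=imaging.camera("scene");W=imaging.camera("wrist")
u=proj(S,np.array([[608,-113,110]]))[0].astype(int)
a=S["img"][u[1]-50:u[1]+50,u[0]-50:u[0]+50,::-1]
cv2.imwrite("pics/w5.png",np.hstack([cv2.resize(a,(300,300),interpolation=cv2.INTER_CUBIC),cv2.resize(W["img"][:,:,::-1],(400,300))]))
E
```

```text
2 views tilt,gripz,gripy [-10.   22.1   5.2] err 0.191 tcp [ 608.1 -104.1  136. ]
```

View pics/w5.png

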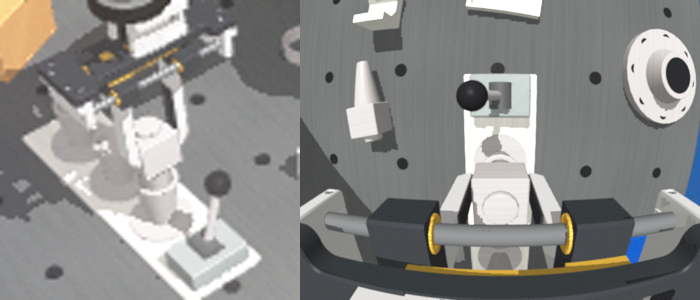

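Nearly upright and in the mouth. Lowering, then releasing and backing off.

>>> arm_command --pt "0 -2 0 6 0" --pt "0 -4 0 12 0" --pt "0 -5 0 18 0" --pt "0 -5 0 22 0" --pt "0 -5 0 22 0" --pt "0.7 -5 0 22 0" --pt "0.7 -5 0 22 0" --pt "0.7 -5 0 22 0" --pt "0.7 -5 0 22 0" --pt "0.7 -5 0 -20 0" --pt "0.7 -5 0 -50 0" --pt "0.7 -5 0 -50 0"

```text
clock: 13.82
eef_pos: [609.3, -109.7, 188.8]
eef_rot: [3.137, 0.001, 1.615]
wrist_force: [-0.7, 0.2, -0.5]
finger_gap: 65.9
finger_force: 0.0
```

```bash
cat >> h.py <<'E'
def post_pose(x0,cams=("wrist","scene")):
    "free fit of upright-ish post: x,y,z, tiltx,tilty deg"
    V=[]
    for n in cams:
        c=imaging.camera(n);u=proj(c,np.array([x0],float),n=="wrist")[0]
        L=[d for d in trace(c,"post1") if np.hypot(d["rect"][0]-u[0],d["rect"][1]-u[1])<(60 if n=="wrist" else 15)]
        if L:V.append((c,L[0]["region"].astype(np.float32),n=="wrist"))
    def cost(v):
        R=Ro.from_euler('xyz',[v[3],v[4],2.5],degrees=True).as_matrix();q=0
        PP=POST[:1]+POST[2:]+[cone(18.5,-20,17.5,-25)]
        for c,m,f in V:
            k=sil(c,PP,R,v[:3],f,np.zeros(2),m.shape,2);q+=1-np.minimum(k,m).sum()/np.maximum(k,m).sum()
        return q/max(1,len(V))
    x=np.array([*x0,0,0],float);sx=np.vstack([x]+[x+np.eye(5)[i]*[6,6,6,8,8][i] for i in range(5)])
    r=minimize(cost,x,method='Nelder-Mead',options=dict(initial_simplex=sx,maxiter=150))
    print(len(V),"post",r.x.round(1),round(r.fun,3))
E
python3 - <<'E'
from h import *
post_pose([608,-113,95]);post_pose([608,-113,95],("wrist",))
s=monitor.read_state();print(s["eef_pos"],s["wrist_force"])
go(608,-113,142,92.5)
E
```

```text
2 post [ 6.066e+02 -1.177e+02  9.310e+01  4.000e-01  8.200e+00] 0.085
1 post [ 6.074e+02 -1.180e+02  8.990e+01  1.000e-01  2.000e+00] 0.025
[ 608.0742279  -109.43189601  185.29379534] [ 0.64394624 -0.96447984 -0.86468945]
to (608, -113, 142, 92.5) d [-3.6 -0.2 43.3] turn 0.0 j6 -0.28
```

It looks upright and near home. I'll press on the button with closed fingers.

>>> arm_command --pt "0 -5 0 0 0" --pt "0 -5 0 0 0" --pt "0 -5 0 20 0" --pt "0 -5 0 35 0" --pt "0 -5 0 40 0" --pt "0 -5 0 43 0" --pt "0 -5 0 45 0" --pt "0 -5 0 47 0"

```text
clock: 15.12
eef_pos: [609.4, -114.5, 141.7]
eef_rot: [3.139, 0.001, 1.615]
wrist_force: [-6.8, 3.2, 24.7]
finger_gap: 0.8
finger_force: 11.8
```

Firm at 142 mm, so the button is at 123 mm and the post is fully home. Next, the second post.

>>> arm_command --pt "0 0 0 -30 0" --pt "0 0 0 -55 0" --pt "1 15 -60 -40 -5.6" --pt "1 30 -120 -20 -5.6" --pt "1 45 -174 -5 -5.6" --pt "1 45 -174 -5 -5.6" --pt "1 45 -174 -5 -5.6"

```text
clock: 16.0
eef_pos: [434.0, -77.5, 145.6]
eef_rot: [3.139, 0.001, 1.713]
wrist_force: [0.8, 0.2, 0.9]
finger_gap: 47.1
finger_force: 0.0
```

```bash
python3 - <<'E'
from h import *
W=imaging.camera("wrist")
L=[d for d in trace(W,"post1")];print([(d["rect"],d["p"]) for d in L])
u=proj(W,np.array([[432,-67,22.]]),True)[0];d=min(L,key=lambda d:np.hypot(*(np.array(d["rect"][:2])-u)))
x,e=fit([(W,d["region"],True)],POST,lie_post(),22,[432,-67,8]);print(x,e)
a=np.radians(x[2]);g=12
go(x[0]+g*np.sin(a),x[1]-g*np.cos(a),24,90+x[2])
E
```

```text
[([542.5, 350.2, 57.1, 75.4], 0.7), ([323.7, 196.8, 64.0, 141.0], 0.7), ([529.1, 58.6, 118.7, 116.7], 0.57), ([361.1, 40.5, 68.5, 81.1], 0.51), ([554.1, 242.1, 52.0, 41.8], 0.22)]
[432.9 -65.8   9. ] 0.051
to (np.float64(434.77721358048274), np.float64(-77.65226008714166), 24, np.float64(99.0)) d [ -0.    0.3 121.3] turn -0.9 j6 -0.4
```

>>> arm_command --pt "1 0 0 0 -1" --pt "1 0 0 0 -1" --pt "1 0 0 20 -1" --pt "1 0 0 70 -1" --pt "1 0 0 121 -1" --pt "1 0 0 121 -1" --pt "0 0 0 121 -1" --pt "0 0 0 121 -1" --pt "0 0 0 121 -1" --pt "0 0 0 121 -1" --pt "0 0 0 121 -1" --pt "0 0 0 121 -1" --pt "0 0 0 111 -1" --pt "0 0 0 101 -1" --pt "0 0 0 91 -1" --pt "0 0 0 71 -1" --pt "0 0 0 41 -1" --pt "0 0 0 1 -1" --pt "0 0 0 -30 -1" --pt "0 0 0 -30 -1" --force 6

```text
clock: 18.6
eef_pos: [433.5, -77.4, 176.3]
eef_rot: [3.138, 0.002, 1.73]
wrist_force: [-0.1, 0.6, -3.9]
finger_gap: 44.2
finger_force: 6.0
```

```bash
python3 - <<'E'
from h import *
v=fit_tilt(); go(610,-320,185,92.5)
E
```

```text
2 views tilt,gripz,gripy [56.4 13.7  9.6] err 0.131 tcp [433.5 -77.4 176.3]
to (610, -320, 185, 92.5) d [-268.1  137.   -12.5] turn 6.6 j6 -0.42
```

>>> arm_command --pt "0 -50 24 0 3" --pt "0 -100 48 0 6.6" --pt "0 -150 72 0 6.6" --pt "0 -200 96 0 6.6" --pt "0 -250 120 0 6.6" --pt "0 -288 139 0 6.6" --pt "0 -288 139 0 6.6" --pt "0 -288 139 0 6.6" --force 8

```text
clock: 19.8
eef_pos: [615.3, -339.0, 172.6]
eef_rot: [-3.139, -0.002, 1.615]
wrist_force: [0.3, 0.1, -3.2]
finger_gap: 44.1
finger_force: 8.0
```

```bash
python3 - <<'E'
from h import *
v=fit_tilt(); W=imaging.camera("wrist")
cv2.imwrite("pics/w6.png",W["img"][:,:,::-1])
for z in(70,100):
  for P in([613.5,-269,z],): print(proj(W,np.array([P],float),True))
E
```

```text
2 views tilt,gripz,gripy [49.2 14.4  9.6] err 0.09 tcp [ 615.3 -339.   172.6]
[[322.34792759 152.37117392]]
[[322.57200591 152.44009461]]
```

View pics/w6.png

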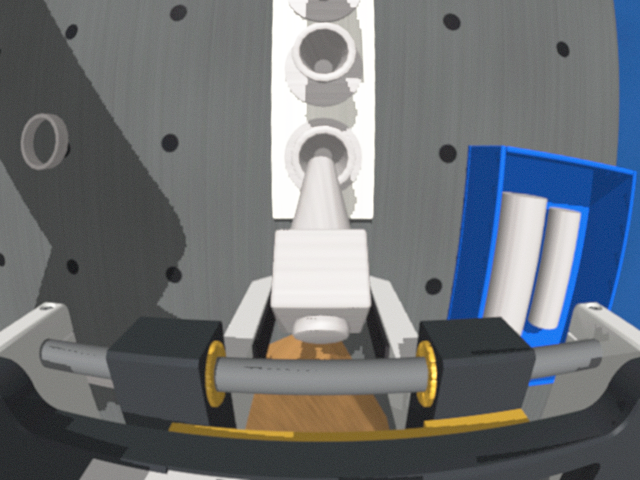

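>>> arm_command --pt "0 10 1 12 0" --pt "0 10 1 26 0" --pt "0 10 1 38 0" --pt "0 17 1 35 0" --pt "0 24 1 32 0" --pt "0 31 1 29 0" --pt "0 38 1 27 0" --pt "0 46 1 26 0" --pt "0 53 1 25 0" --pt "0 60 1 26 0" --pt "0 67 1 29 0" --pt "0 73 1 33 0" --pt "0 78 1 38 0" --pt "0 78 1 38 0" --force 8

```text
clock: 21.8
eef_pos: [613.1, -260.8, 135.7]
eef_rot: [-3.141, -0.001, 1.615]
wrist_force: [-0.4, 0.4, -3.8]
finger_gap: 44.3
finger_force: 8.0
```

```bash
python3 - <<'E'
from h import *
v=fit_tilt()
S=imaging.camera("scene");W=imaging.camera("wrist")
u=proj(S,np.array([[613,-269,110]]))[0].astype(int)
a=S["img"][u[1]-50:u[1]+50,u[0]-50:u[0]+50,::-1]
cv2.imwrite("pics/w7.png",np.hstack([cv2.resize(a,(300,300),interpolation=cv2.INTER_CUBIC),cv2.resize(W["img"][:,:,::-1],(400,300))]))
E
```

```text
2 views tilt,gripz,gripy [48.4 14.8  7.8] err 0.098 tcp [ 613.1 -260.8  135.7]
```

View pics/w7.png

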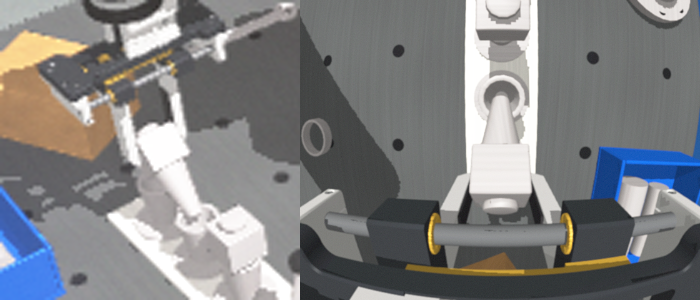

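It slid out of socket1 without rotating, and the tip now stands over the free middle sleeve at about (500,98) in the composite. I'll use the middle sleeve: a deeper engagement, no rise while swinging, and a lighter grip.

>>> arm_command --pt "0 0 0 -10 0" --pt "0 15 0 -10 0" --pt "0 15 0 -2 0" --pt "0 15 0 5 0" --pt "0 20 0 5 0" --pt "0 25 0 5 0" --pt "0 30 0 5 0" --pt "0 35 0 5 0" --pt "0 40 0 5 0" --force 6

```text
clock: 23.22
eef_pos: [612.0, -221.4, 132.5]
eef_rot: [3.14, 0.001, 1.615]
wrist_force: [1.6, -3.5, 4.9]
finger_gap: 43.9
finger_force: 6.0
```

```bash
python3 - <<'E'
from h import *
v=fit_tilt()
E
```

```text
2 views tilt,gripz,gripy [32.2 13.6 15.8] err 0.159 tcp [ 612.  -221.4  132.5]
```

It's rotating (32°), so I'll continue.

>>> arm_command --pt "0 5 0 0 0" --pt "0 10 0 0 0" --pt "0 15 0 0 0" --pt "0 20 0 0 0" --pt "0 25 0 1 0" --pt "0 30 0 2 0" --pt "0 34 0 4 0" --pt "0 37 0 6 0" --pt "0 37 0 6 0" --force 6

```text
clock: 24.55
eef_pos: [609.8, -184.3, 125.1]
eef_rot: [-3.141, -0.0, 1.615]
wrist_force: [0.2, -0.3, -4.5]
finger_gap: 44.1
finger_force: 6.0
```

```bash
python3 - <<'E'
from h import *
v=fit_tilt()
S=imaging.camera("scene");W=imaging.camera("wrist")
u=proj(S,np.array([[611,-190,110]]))[0].astype(int)
a=S["img"][u[1]-50:u[1]+50,u[0]-50:u[0]+50,::-1]
cv2.imwrite("pics/w8.png",np.hstack([cv2.resize(a,(300,300),interpolation=cv2.INTER_CUBIC),cv2.resize(W["img"][:,:,::-1],(400,300))]))
E
```

```text
2 views tilt,gripz,gripy [123.   14.5   9. ] err 0.599 tcp [ 609.8 -184.3  125.1]
```

View pics/w8.png

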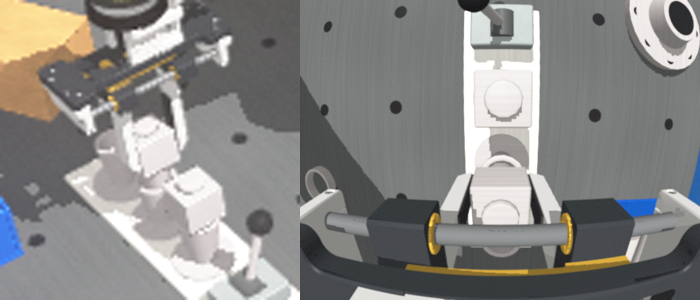

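Nearly upright; the tip is in the middle sleeve and the first post stands square. Lowering and releasing.

>>> arm_command --pt "0 -1 0 4 0" --pt "0 -2 0 8 0" --pt "0 -3 0 11 0" --pt "0 -3 0 11 0" --pt "0.7 -3 0 11 0" --pt "0.7 -3 0 11 0" --pt "0.7 -3 0 11 0" --pt "0.7 -3 0 11 0" --pt "0.7 -3 0 -30 0" --pt "0.7 -3 0 -62 0" --pt "0 -8 0 -62 0" --pt "0 -8 0 -62 0" --pt "0 -8 0 -62 0" --pt "0 -8 0 -62 0"

```text
clock: 26.6
eef_pos: [610.1, -192.5, 186.6]
eef_rot: [-3.14, -0.001, 1.615]
wrist_force: [0.0, 0.4, -0.5]
finger_gap: 29.2
finger_force: 0.0
```

```bash
python3 - <<'E'
from h import *
post_pose([610,-193,95]);post_pose([610,-193,95],("wrist",));post_pose([607.5,-115,95],("wrist",))
go(610,-193,142,92.5)
E
```

```text
2 post [ 6.113e+02 -1.942e+02  9.500e+01 -5.400e+00  6.000e-01] 0.07
1 post [ 609.2 -192.6   95.8   -7.9    4.3] 0.157
1 post [ 606.9 -115.4   89.1    4.4    5.6] 0.027
to (610, -193, 142, 92.5) d [-0.4 -0.3 45.4] turn 0.0 j6 -0.41
```

Pressing this one home.

>>> arm_command --pt "0 0 0 0 0" --pt "0 0 0 0 0" --pt "0 0 0 20 0" --pt "0 0 0 36 0" --pt "0 0 0 41 0" --pt "0 0 0 44 0" --pt "0 0 0 46 0" --pt "0 0 0 48 0" --pt "0 0 0 49 0"

```text
clock: 28.12
eef_pos: [610.9, -192.8, 141.2]
eef_rot: [3.139, 0.001, 1.615]
wrist_force: [-7.5, 3.5, 21.1]
finger_gap: 0.2
finger_force: 10.8
```

Both posts are home. Next the standing saddle: hover with the fingers closing along world y.

>>> arm_command --pt "0 0 0 -50 0" --pt "1 20 -40 -50 10" --pt "1 70 -80 -50 20" --pt "1 130 -120 -45 30" --pt "1 190 -158 -40 40" --pt "1 240 -158 -30 50" --pt "1 291 -158 -30 60" --pt "1 291 -158 -30 70" --pt "1 291 -158 -30 80" --pt "1 291 -158 -30 90" --pt "1 291 -158 -30 92.5" --pt "1 291 -158 -30 92.5" --pt "1 291 -158 -30 92.5"

```text
clock: 29.75
eef_pos: [439.6, 91.1, 168.6]
eef_rot: [-3.142, -0.0, 0.002]
wrist_force: [0.1, 0.6, -0.7]
finger_gap: 93.7
finger_force: 0.0
```

```bash
python3 - <<'E'
from h import *
W=imaging.camera("wrist")
for t in("saddle1","tray"): print(t,[(np.round(d["rect"]),round(d["p"],2)) for d in find_in(W,t)])
L=trace(W,"saddle1")
u=proj(W,np.array([[440,91,15.]]),True)[0];d=min(L,key=lambda d:np.hypot(*(np.array(d["rect"][:2])-u)));print(u,d["rect"])
for a in(269,89):print(fit([(W,d["region"],True)],SAD,np.eye(3),0,[440,91,a]))
x,e=fit([(W,d["region"],True)],SAD,np.eye(3),0,[440,91,269])
go(x[0],x[1],30,x[2]-270)
E
```

```text
saddle1 [(array([324., 238.,  76.,  65.]), 0.95), (array([ 42., 249.,  58.,  67.]), 0.76)]
tray [(array([229.,  62., 227., 124.]), 0.76)]
[319.06400817 234.59409734] [326.0, 237.1, 69.2, 65.5]
(array([442.1,  87.5, 267.9]), 0.031)
(array([442.1,  85.6,  87.1]), 0.082)
to (np.float64(442.1), np.float64(87.5), 30, np.float64(-2.1000000000000227)) d [  2.5   3.6 138.5] turn 2.2 j6 1.69
```

>>> arm_command --pt "1 2.5 3.5 50 2.2" --pt "1 2.5 3.5 100 2.2" --pt "1 2.5 3.5 138 2.2" --pt "1 2.5 3.5 138 2.2" --pt "0 2.5 3.5 138 2.2" --pt "0 2.5 3.5 138 2.2" --pt "0 2.5 3.5 138 2.2" --pt "0 2.5 3.5 138 2.2" --pt "0 2.5 3.5 138 2.2" --pt "0 2.5 3.5 100 2.2" --pt "0 2.5 3.5 60 2.2" --pt "0 2.5 3.5 20 2.2" --pt "0 2.5 3.5 20 2.2" --force 20

```text
clock: 31.58
eef_pos: [443.1, 87.8, 150.7]
eef_rot: [-3.141, -0.005, -0.038]
wrist_force: [0.1, 0.3, -2.8]
finger_gap: 56.3
finger_force: 20.0
```

```bash
python3 - <<'E'
from h import *
W=imaging.camera("wrist");L=trace(W,"tray");print([(np.round(d["rect"]),round(d["p"],2)) for d in L])
for d in L[:2]: print(fit([(W,d["region"],True)],TRAY,np.eye(3),0,[611,176,-6.6]))
T=imaging.camera("top");d=trace(T,"tray")[0];print(d["rect"],fit([(T,d["region"],False)],TRAY,np.eye(3),0,[611,176,-6.6]))
go(604,112,150,84)
E
```

```text
[(array([212.,  65., 231., 130.]), 0.89), (array([ 98., 404.,   9.,  26.]), 0.67)]
(array([616.3, 174.1,  -6.8]), 0.07)
(array([611. , 176. ,  -6.6]), 1.0)
[162.3, 315.4, 81.6, 55.4] (array([611. , 176. ,  -6.6]), 1.0)
to (604, 112, 150, 84) d [161.6 -30.6  -3.3] turn -86.2 j6 1.72
```

>>> arm_command --pt "0 20 -5 0 -10" --pt "0 50 -10 0 -20" --pt "0 80 -15 0 -30" --pt "0 110 -20 0 -40" --pt "0 140 -25 0 -50" --pt "0 161 -29 0 -60" --pt "0 161 -29 0 -70" --pt "0 161 -29 0 -80" --pt "0 161 -29 0 -85.6" --pt "0 161 -29 0 -85.6" --pt "0 161 -29 60 -85.6" --pt "0 161 -29 95 -85.6" --pt "0 161 -29 108 -85.6" --pt "0 161 -29 114 -85.6" --pt "0 161 -29 114 -85.6"

```text
clock: 33.65
eef_pos: [604.7, 110.6, 35.9]
eef_rot: [3.14, -0.0, 1.455]
wrist_force: [-0.6, -0.4, -2.6]
finger_gap: 56.0
finger_force: 20.0
```

>>> arm_command --pt "0 0 0 2 0" --pt "0.75 0 0 2 0" --pt "0.75 0 0 2 0" --pt "0.75 0 0 2 0" --pt "0.75 0 0 -60 0" --pt "0.75 0 0 -120 0" --pt "1 50 -40 -140 4" --pt "1 110 -80 -140 4" --pt "1 160 -120 -135 4" --pt "1 210 -160 -135 4" --pt "1 260 -195 -135 4" --pt "1 287 -208 -135 4" --pt "1 287 -208 -135 4" --pt "1 287 -208 -135 4"

```text
clock: 35.4
eef_pos: [430.4, 419.0, 169.3]
eef_rot: [-3.142, 0.0, 1.386]
wrist_force: [0.7, 0.3, -0.0]
finger_gap: 94.3
finger_force: 0.0
```

```bash
python3 - <<'E'
from h import *
W=imaging.camera("wrist")
L=trace(W,"saddle1");print([(np.round(d["rect"]),round(d["p"],2)) for d in L])
u=proj(W,np.array([[430,410,22.]]),True)[0];d=min(L,key=lambda d:np.hypot(*(np.array(d["rect"][:2])-u)));print(u)
for s in(1,-1):print(s,fit([(W,d["region"],True)],SAD,lie_sad(s),22,[430,417,-11]))
T=imaging.camera("top");S=imaging.camera("scene");V=[]
for c in(T,S):
    u=proj(c,np.array([[605,111,20.]]))[0];L=[d for d in trace(c,"saddle1") if np.hypot(*(np.array(d["rect"][:2])-u))<15]
    if L:V.append((c,L[0]["region"],False))
if V:print("placed",fit(V,SAD,np.eye(3),5,[605,111,-6]))
cv2.imwrite("pics/w9.png",np.hstack([W["img"][100:340,170:490,::-1],cv2.resize(T["img"][150:210,210:290,::-1],(320,240))]))
print(monitor.read_state()["eef_pos"])
E
```

```text
[(array([326., 271.,  72.,  76.]), 0.63), (array([476., 377.,  57.,  95.]), 0.55)]
[322.01243524 245.54526532]
1 (array([432.6, 412.5, -14.4]), 0.075)
-1 (array([433.5, 412.9, -18.7]), 0.226)
placed (array([603.6, 112.6,  -4.5]), 0.122)
[430.73063283 418.83378199 169.555841  ]
```

View pics/w9.png

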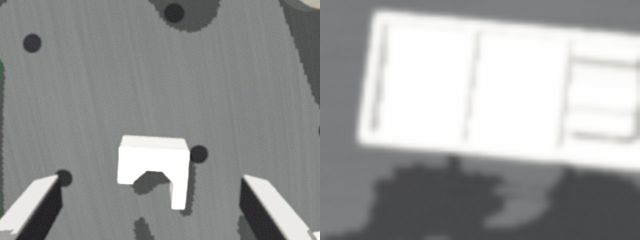

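The saddle lies with its underside up in the picture (toward +y) and its long stop arm on the right (+x). The first saddle sits in the tray's -y bay. Plan: grip the end faces, then roll the saddle upright over the tray's far (+y) rim.

>>> arm_command --pt "1 -25 2 40 3.8" --pt "1 -25 2 90 3.8" --pt "1 -25 2 130 3.8" --pt "1 -25 2 141.5 3.8" --pt "1 -25 2 141.5 3.8" --pt "0 -25 2 141.5 3.8" --pt "0 -25 2 141.5 3.8" --pt "0 -25 2 141.5 3.8" --pt "0 -25 2 141.5 3.8" --pt "0 -25 2 141.5 3.8" --pt "0 -25 2 130 3.8" --pt "0 -25 2 100 3.8" --pt "0 -25 2 60 3.8" --pt "0 -25 2 30 3.8" --pt "0 -25 2 30 3.8" --force 8

```text
clock: 37.58
eef_pos: [428.3, 395.1, 141.9]
eef_rot: [3.139, -0.003, 1.32]
wrist_force: [0.8, 0.0, -1.5]
finger_gap: 56.0
finger_force: 8.0
```

```bash
cat >> h.py <<'E'
def sad_tilt():
    "held saddle: tilt (90 lying underside to tool +x, 0 = upright), grip z_s, grip y_s"
    s=monitor.read_state();p=s["eef_pos"];yaw=np.degrees(s["eef_rot"][2])-90;V=[]
    for n in("wrist","scene"):
        c=imaging.camera(n);u=proj(c,p[None],n=="wrist")[0]
        L=[d for d in trace(c,"saddle1") if np.hypot(d["rect"][0]-u[0],d["rect"][1]-u[1])<(90 if n=="wrist" else 25)]
        if L:V.append((c,L[0]["region"].astype(np.float32),n=="wrist"))
    def cost(v):
        R=Ro.from_euler('z',yaw,degrees=True).as_matrix()@Ro.from_euler('x',v[0],degrees=True).as_matrix();q=0
        t=p-R@np.array([0,v[2],v[1]])
        for c,m,f in V:
            k=sil(c,SAD,R,t,f,np.zeros(2),m.shape,2);q+=1-np.minimum(k,m).sum()/np.maximum(k,m).sum()
        return q/max(1,len(V))
    b=None
    for a0 in(0,30,60,90):
        x0=np.array([a0,19,4.]);r=minimize(cost,x0,method='Nelder-Mead',options=dict(initial_simplex=np.array([x0,x0+[15,0,0],x0+[0,6,0],x0+[0,0,6]]),maxiter=70))
        if b is None or r.fun<b.fun:b=r
    print(len(V),"saddle tilt,gz,gy",b.x.round(1),round(b.fun,3),"tcp",p.round(1))
E
python3 - <<'E'
from h import *
sad_tilt()
R=Ro.from_euler('z',-6.7,degrees=True).as_matrix();P=np.array([613,175.5,0])+R@np.array([0,95,0]);print("inner +y wall",P)
P=P+R@np.array([0,-19,0]);go(P[0],P[1],100,83.3)
E
```

```text
2 saddle tilt,gz,gy [87.3 18.9  8.5] 0.223 tcp [428.3 395.1 141.9]
inner +y wall [624.08372002 269.85121171   0.        ]
to (np.float64(621.8669760195493), np.float64(250.98096936492493), 100, 83.3) d [-90.2 224.2  37.8] turn -7.7 j6 0.93
```

>>> arm_command --pt "0 -20 50 0 -4" --pt "0 -45 110 0 -7.7" --pt "0 -70 170 20 -7.7" --pt "0 -95 224 38 -7.7" --pt "0 -95 224 38 -7.7" --pt "0 -95 224 80 -7.7" --pt "0 -95 224 100 -7.7" --pt "0 -95 224 100 -7.7"

```text
clock: 38.78
eef_pos: [619.9, 247.2, 37.9]
eef_rot: [-3.139, 0.001, 1.455]
wrist_force: [-0.0, 0.4, -0.5]
finger_gap: 55.9
finger_force: 8.0
```

```bash
python3 - <<'E'
from h import *
W=imaging.camera("wrist");L=trace(W,"tray");print([(np.round(d["rect"]),round(d["p"],2)) for d in L][:3])
s=monitor.read_state();print(s["eef_pos"],s["eef_rot"][2])
R=Ro.from_euler('z',-6.7,degrees=True).as_matrix();print("rel tray",R.T@(s["eef_pos"]-[613,175.5,0]))
m=L[0]["region"];c=int(L[0]["rect"][0])
# top edge (far +y rim) in image columns
for cc in range(c-30,c+31,15):
    r=np.where(m[:,cc])[0]
    if len(r):print(cc,r.min(),ray(W,(cc,r.min()),13,True).round(1))
cv2.imwrite("pics/w10.png",W["img"][:,:,::-1])
E
```

```text
[]
[621.31194599 247.47966264  40.6273638 ] 1.4549621158990051
rel tray [-0.1427395  72.45784916 40.6273638 ]Traceback (most recent call last):
  File "<stdin>", line 5, in <module>
IndexError: list index out of range
```

>>> arm_command --pt "0 0 0 1 0" --pt "0 3 0 1 0" --pt "0 7 0 0 0" --pt "0 11 0 -1.5 0" --pt "0 15 0 -3 0" --pt "0 19 0 -3.5 0" --pt "0 24 0 -3.5 0" --pt "0 28 0 -2.5 0" --pt "0 32 0 -1.5 0" --pt "0 36 0 0 0" --pt "0 39 0 2 0" --pt "0 42 0 4.5 0" --pt "0 44 0 7 0" --pt "0 44 0 8 0" --pt "0 44 0 8 0" --force 6

```text
clock: 40.75
eef_pos: [626.0, 290.5, 31.2]
eef_rot: [-3.141, 0.0, 1.454]
wrist_force: [0.1, -0.2, 0.2]
finger_gap: 56.2
finger_force: 6.0
```

```bash
python3 - <<'E'
from h import *
sad_tilt();s=monitor.read_state();print(s["wrist_force"])
W=imaging.camera("wrist");S=imaging.camera("scene");u=proj(S,s["eef_pos"][None])[0].astype(int)
a=S["img"][u[1]-40:u[1]+40,u[0]-40:u[0]+40,::-1]
cv2.imwrite("pics/w10.png",np.hstack([cv2.resize(a,(300,300),interpolation=cv2.INTER_CUBIC),cv2.resize(W["img"][:,:,::-1],(400,300))]))
E
```

```text
2 saddle tilt,gz,gy [41.7  4.4 11. ] 0.334 tcp [626.  290.5  31.2]
[-0.97406968 -0.08764638 -0.49757302]
```

>>> arm_command --pt "0 0 0 -40 0" --pt "0 0 0 -80 0" --pt "0 0 0 -100 0" --pt "0 0 0 -100 0"

```text
clock: 41.55
eef_pos: [626.4, 290.7, 132.1]
eef_rot: [3.14, -0.001, 1.454]
wrist_force: [0.2, -1.6, -2.0]
finger_gap: 55.8
finger_force: 6.0
```

```bash
python3 - <<'E'
from h import *
sad_tilt();s=monitor.read_state()
W=imaging.camera("wrist");S=imaging.camera("scene");u=proj(S,s["eef_pos"][None])[0].astype(int)
a=S["img"][u[1]-40:u[1]+40,u[0]-40:u[0]+40,::-1]
cv2.imwrite("pics/w11.png",np.hstack([cv2.resize(a,(300,300),interpolation=cv2.INTER_CUBIC),cv2.resize(W["img"][120:420,120:520,::-1],(400,300))]))
E
```

```text
2 saddle tilt,gz,gy [55.2  5.4  7.2] 0.357 tcp [626.4 290.7 132.1]
```

View pics/w11.png

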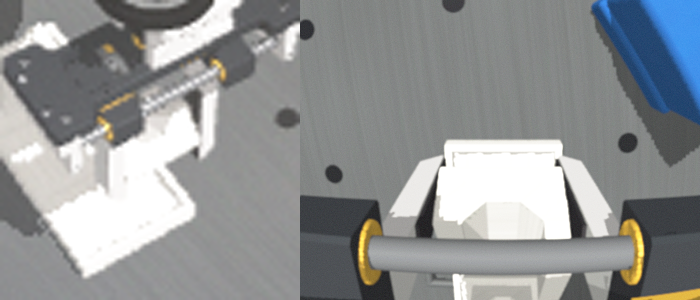

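Last picture: the saddle is held at (500,200), with a narrow band along its far edge (rows 142–152) and the notch at rows 202–240. I'll compare these rows with predictions for different tilts.

```bash
python3 - <<'E'
from h import *
W=imaging.camera("wrist");s=monitor.read_state();p=s["eef_pos"];yaw=np.degrees(s["eef_rot"][2])-90
names=["U+","U-","V+","V-","S+","S-","e+","e-"]
P=np.array([[0,22,0],[0,-22,0],[-4,22,18],[-4,-22,18],[23,22,50],[23,-22,50],[-28,22,30],[-28,-22,30]],float)
print(names)
for gz,gy in((19,6),(19,-6)):
  for t in(90,75,60,45,30,15,0):
    R=Ro.from_euler('z',yaw,degrees=True).as_matrix()@Ro.from_euler('x',t,degrees=True).as_matrix()
    q=(P-[0,gy,gz])@R.T+p; print(gz,gy,t,[tuple(a.astype(int)) for a in proj(W,q,True)])
g=cv2.cvtColor(W["img"],cv2.COLOR_RGB2GRAY)
for c in(290,310,320,330,350): print(c,g[250:360:3,c].tolist())
E
```

```text
['U+', 'U-', 'V+', 'V-', 'S+', 'S-', 'e+', 'e-']
19 6 90 [(np.int64(320), np.int64(279)), (np.int64(321), np.int64(250)), (np.int64(311), np.int64(318)), (np.int64(313), np.int64(283)), (np.int64(370), np.int64(379)), (np.int64(361), np.int64(335)), (np.int64(257), np.int64(342)), (np.int64(270), np.int64(303))]
19 6 75 [(np.int64(320), np.int64(267)), (np.int64(321), np.int64(263)), (np.int64(311), np.int64(309)), (np.int64(313), np.int64(296)), (np.int64(373), np.int64(379)), (np.int64(362), np.int64(352)), (np.int64(256), np.int64(335)), (np.int64(269), np.int64(317))]
19 6 60 [(np.int64(320), np.int64(258)), (np.int64(321), np.int64(277)), (np.int64(311), np.int64(299)), (np.int64(313), np.int64(309)), (np.int64(375), np.int64(374)), (np.int64(364), np.int64(368)), (np.int64(254), np.int64(326)), (np.int64(269), np.int64(331))]
19 6 45 [(np.int64(320), np.int64(253)), (np.int64(321), np.int64(292)), (np.int64(311), np.int64(290)), (np.int64(313), np.int64(323)), (np.int64(378), np.int64(362)), (np.int64(366), np.int64(381)), (np.int64(254), np.int64(315)), (np.int64(267), np.int6
[... 2913 characters left out ...]
 255, 255, 255, 255, 255, 255, 255, 255, 255, 255, 255, 255, 255, 250, 247, 246, 247, 246, 246, 245, 246, 246, 247, 249, 247, 242]
320 [133, 138, 132, 169, 245, 255, 255, 248, 255, 255, 255, 255, 255, 255, 255, 255, 255, 255, 255, 255, 255, 255, 255, 255, 241, 247, 246, 247, 246, 247, 244, 245, 246, 246, 248, 247, 241]
330 [133, 133, 131, 166, 245, 255, 255, 248, 242, 255, 255, 255, 255, 255, 255, 255, 255, 255, 255, 255, 255, 255, 255, 255, 249, 248, 246, 247, 246, 246, 244, 246, 246, 246, 248, 246, 241]
350 [135, 136, 134, 169, 245, 255, 255, 246, 255, 255, 255, 255, 255, 255, 255, 255, 255, 255, 255, 255, 255, 255, 255, 255, 255, 255, 255, 241, 241, 242, 243, 243, 242, 242, 241, 240, 233]
```

The bright tray below may be confusing this. I'll move over bare table and refit with a brightness mask.

>>> arm_command --pt "0 0 -50 0 0" --pt "0 0 -100 0 0" --pt "0 0 -150 0 0" --pt "0 0 -190 0 0" --pt "0 0 -190 0 0" --pt "0 0 -190 0 0"

```text
clock: 42.65
eef_pos: [438.0, 312.7, 131.6]
eef_rot: [3.141, -0.0, 1.454]
wrist_force: [0.0, -0.4, -2.2]
finger_gap: 55.8
finger_force: 6.0
```

```bash
cat >> h.py <<'E'
def sad_tilt2(verbose=True):
    s=monitor.read_state();p=s["eef_pos"];yaw=np.degrees(s["eef_rot"][2])-90
    W=imaging.camera("wrist");S=imaging.camera("scene")
    g=W["img"].min(2);m=(g>195).astype(np.float32)
    if verbose:
        for r in range(215,400,6): print(r,"".join("#" if v>195 else "+" if v>165 else "." if v>90 else " " for v in g[r,230:415:3]))
    L=[d for d in trace(S,"saddle1") if np.hypot(*(np.array(d["rect"][:2])-proj(S,p[None])[0]))<25]
    print("scene",[(np.round(d["rect"]),round(d["p"],2)) for d in L])
    rows=slice(190,345);cols=slice(272,372)
    def cost(v):
        R=Ro.from_euler('z',yaw,degrees=True).as_matrix()@Ro.from_euler('x',v[0],degrees=True).as_matrix()
        t=p-R@np.array([0,v[2],v[1]])
        k=sil(W,SAD,R,t,True,np.zeros(2),m.shape,2)[rows,cols];q=np.abs(k-m[rows,cols]).mean()*4
        for d in L[:1]:
            mm=d["region"].astype(np.float32);k=sil(S,SAD,R,t,False,np.zeros(2),mm.shape,2);q+=1-np.minimum(k,mm).sum()/np.maximum(k,mm).sum()
        return q
    for a0 in(0,30,60,90,120):
        x0=np.array([a0,19,4.]);r=minimize(cost,x0,method='Nelder-Mead',options=dict(initial_simplex=np.array([x0,x0+[12,0,0],x0+[0,5,0],x0+[0,0,5]]),maxiter=60))
        print(a0,r.x.round(1),round(r.fun,3))
E
python3 -c "
from h import *
sad_tilt2()"
```

```text
215 ..............................................................
221 ..............................................................
227 ..............................................................
233 ..............................................................
239 ..............................................................
245 ..............................................................
251 ..............................................................
257 ..............................................................
263 ..............................................................
269 ..............................................................
275 ..........+.......................................+...........
281 ....####### ..................................... +######+....
287 ..+#######+########################################+#######...
293 .######## #########################################.########..
299 ########..#########################################+ ########.
305 #######. +########################################## .########
311 ######.  .##############
[... 460 characters left out ...]
+++.+++++++##################+#########     ..#
359 ...........................+++++++++..........++..............
365 ..............................................................
371 ..............................................................
377 ..............................................................
383 ..............................................................
389 ..............................................................
395 ...................                       ...+########.   .+..
scene [(array([394., 293.,  16.,  20.]), 0.66)]
0 [-23.   14.1  13.5] 0.687
30 [41.6  4.1 10.8] 0.681
60 [75.3  6.5  0.7] 0.682
90 [76.7  5.7  2.4] 0.687
120 [149.7  15.7 -15.6] 0.714
```

```bash
python3 - <<'E'
from h import *
W=imaging.camera("wrist");g=cv2.cvtColor(W["img"],cv2.COLOR_RGB2GRAY)
for r in range(278,360,3): print(r,"".join(chr(97+int((v-150)//5)) if v>=150 else "." for v in g[r,246:400:2].astype(int)))
S=imaging.camera("scene");p=monitor.read_state()["eef_pos"];u=proj(S,p[None])[0].astype(int);print(u)
g=cv2.cvtColor(S["img"],cv2.COLOR_RGB2GRAY)
for r in range(u[1]-22,u[1]+28): print("".join(chr(97+int(v//10.3)) for v in g[r,u[0]-30:u[0]+30].astype(int)))
E
```

```text
278 .bfkopppf.........................................................appppmie...
281 pppppppl...........................................................gpppppppon
284 ppppppo.............................................................lpppppppp
287 ppppppeiuuuuutttttsssssssssrrrrrrrrrrrqqqqrrrrrrrrrrrrrssssssstttttlaoppppppp
290 pppppk.vvvvvvvvvvvvvvvvvvvvvvvvvvvvvvvvvvvvvvvvvvvvvvvvvvvvvvvvvvuvvdfppppppp
293 ppppn.dvvvvvvvvvvvvvvvvvvvvvvvvvvvvvvvvvvvvvvvvvvvvvvvvvvvvvvvvvvvvvq.mpppppp
296 ppppd.ivvvvvvvvvvvvvvvvvvvvvvvvvvvvvvvvvvvvvvvvvvvvvvvvvvvvvvvvvvvvvu.boppppp
299 popl..pvvvvvvvvvvvvvvvvvvvvvvvvvvvvvvvvvvvvvvvvvvvvvvvvvvvvvvvvvvvvvu..gppppp
302 ppoa..vvvvvvvvvvvvuuuuvvvuvuuuvvvvvvvuvuuuuuvuuvvvvvvvvvuuvvvvvvvvvvv...lpppp
305 ppf...vvvvvvvvvvvvvvuvvvvvvvvvvvvvvvvvvvvvvvvvvvvvvvvvvvuuvvvvvvvvvvvb..boppp
308 pj....ovvvvvvvvvvvvvvvvvvvvvvvvvvvvvvvvvvvvvvvvvvvvvvvvvvvvvvvvvvvvvvm...hppp
311 o.....pvvvvvvvvvvvvvvvvvvvvvvvvvvvvvvvvvvvvvvvvvvvvvvvvvvvvvvvvvvvvvvs....mpp
314 g.....vvvvvvvvvvvvvvvvvvvvvvvvvvvvvvvvvvvvvvvvvvvvvvvvvvvvvvvvvvvvvvvt....bop
317 .....avvvvvvvvvvvvvvvvvvvvvvvv
[... 3555 characters left out ...]
onnnooonnnnnnnnoooononnooonnn
noooooonnnnnoonnnnnnnnnononnnnnonnnnnooononnnnnooonoonnooonn
onoooonnonnnnnnnnonnnnnnonnnnnnnooonnnnonnnonnnnooooooonnnon
oooooooonnnnonononnnnnnnnoonnnnnnnonnnnooonononnnnoonnoonnoo
oooooooonoonnnnnnnnnnnnnnnnoonnnnnooonnnoonnnnnnnnnooonoonno
oooomnoooooonnnonnnnnnnnnoooooonnnnnoonnnnoonnonnnnnoonooonn
ooliiikoooonnnnnononnnnnnnnnooonnnnnnoonnoooonooonnnnnoooonn
nmihhiiknoooooonnooonnoonnnnonooonnnonnonnnnonnnonnnnnoonooo
oliihhhjnooooooonnooonnooonnnonooonnnononnnnnoonnnoonnnooooo
olihiiijnoooooooonoooonnoonnnnnnooonnnnooonnnnoonoononnnnooo
ookiihknooooooooooooooononnnnnnooononnnnononnnononoooononoon
oooomnnooooooooooooooooooononnnnnnononnnnonoonnnnoonoonnnnoo
```

```bash
python3 - <<'E'
from h import *
from scipy.optimize import least_squares
W=imaging.camera("wrist");s=monitor.read_state();p=s["eef_pos"];yaw=np.degrees(s["eef_rot"][2])-90
def f(v):
    R=Ro.from_euler('z',yaw,degrees=True).as_matrix()@Ro.from_euler('x',v[0],degrees=True).as_matrix()
    q=lambda P:proj(W,(np.array([P],float)-[0,v[2],v[1]])@R.T+p,True)[0]
    a,b=q([-28,22,0]),q([28,22,0])
    return np.array([q([0,22,0])[1]-286,q([0,22,18])[1]-321.5,q([-24,22,30])[1]-339.5,((b-a)[0]-120)*.7])
for t in(0,20,40,60,80,100,120):
  for gy in(-10,10):
    r=least_squares(f,[t,15,gy]);print(t,r.x.round(1),round(r.cost,1),f(r.x).round(1))
E
```

```text
0 [28.7  5.7 15.1] 6.4 [ 1.1 -2.9  1.8 -0.1]
0 [28.7  5.7 15.1] 6.4 [ 1.1 -2.9  1.8 -0.1]
20 [28.7  5.7 15.1] 6.4 [ 1.1 -2.9  1.8 -0.1]
20 [28.7  5.7 15.1] 6.4 [ 1.1 -2.9  1.8 -0.1]
40 [28.7  5.7 15.1] 6.4 [ 1.1 -2.9  1.8 -0.1]
40 [28.7  5.7 15.1] 6.4 [ 1.1 -2.9  1.8 -0.1]
60 [28.7  5.7 15.1] 6.4 [ 1.1 -2.9  1.8 -0.1]
60 [28.7  5.7 15.1] 6.4 [ 1.1 -2.9  1.8 -0.1]
80 [94.4  9.  24.1] 1.4 [ 0.6 -1.3  0.8  0.1]
80 [94.4  9.  24.1] 1.4 [ 0.6 -1.3  0.8  0.1]
100 [94.4  9.  24.1] 1.4 [ 0.6 -1.3  0.8  0.1]
100 [94.4  9.  24.1] 1.4 [ 0.6 -1.3  0.8  0.1]
120 [94.4  9.  24.1] 1.4 [ 0.6 -1.3  0.8  0.1]
120 [94.4  9.  24.1] 1.4 [ 0.6 -1.3  0.8  0.1]
```

That fits a saddle rolled about 60° (29° left to go) with the grip slid near its underside. Lowering will press its low edge on the table and finish the roll; then I'll release and re-measure.

>>> arm_command --pt "0 0 0 50 0" --pt "0 0 0 90 0" --pt "0 0 0 103 0" --pt "0 0 0 107 0" --pt "0 0 0 109 0" --pt "0 0 0 109 0" --pt "0.8 0 0 109 0" --pt "0.8 0 0 109 0" --pt "1 0 0 109 0" --pt "1 0 0 109 0" --pt "1 0 0 40 0" --pt "1 0 0 -30 0" --pt "1 0 0 -40 0" --pt "1 0 0 -40 0" --force 5

```text
clock: 44.7
eef_pos: [438.0, 313.0, 173.0]
eef_rot: [3.139, -0.002, 1.454]
wrist_force: [-0.4, -0.5, 0.0]
finger_gap: 94.0
finger_force: 0.0
```

```bash
python3 - <<'E'
from h import *
W=imaging.camera("wrist");S=imaging.camera("scene");T=imaging.camera("top");V=[]
for c,f,tol in((W,True,80),(S,False,25),(T,False,20)):
    u=proj(c,np.array([[438,300,15.]]),f)[0];L=[d for d in trace(c,"saddle1") if np.hypot(*(np.array(d["rect"][:2])-u))<tol]
    print(u.round(),[(np.round(d["rect"]),round(d["p"],2)) for d in L])
    if L:V.append((c,L[0]["region"],f))
for nm,R,z in(("up",np.eye(3),0),("lie+",lie_sad(1),22)):
    print(nm,fit(V,SAD,R,z,[440,300,-7]),[fit([v],SAD,R,z,[440,300,-7]) for v in V])
g=cv2.cvtColor(W["img"],cv2.COLOR_RGB2GRAY);r=V[0][1];ys,xs=np.where(r)
for y in range(ys.min()-4,ys.max()+5,3): print("".join(chr(97+int(v//10.3)) for v in g[y,xs.min()-6:xs.max()+6:2].astype(int)))
E
```

```text
[322. 247.] []
[383. 321.] [(array([387., 324.,  25.,  24.]), 0.93)]
[212. 235.] []
up (array([435.8, 308.6,  -5.5]), 0.081) [(array([435.8, 308.6,  -5.5]), 0.081)]
lie+ (array([440.4, 330.1,  -9.8]), 0.205) [(array([440.4, 330.1,  -9.8]), 0.205)]
mmmmmmmmmnmmmmmmmnm
mmmmmmmmmnmmmmmmmnm
mmmnmmmmmnmmmmmmmnm
mmmmmmmmmmnmmmnmmmm
mmmmmmmmmnmnmmmmmmi
mmmmmmmmmnmmmmnmmjh
mmnnnmnmmnmmnnnmmki
mmmnmmmmmnnnmmnmmji
mmnmnmmnmnnmmmnmlih
mmnmmmmmnmmnnmnmlih
nmnmmmnnnnmnmnnmmmj
```

Upright now. Refining the position with the wrist camera.

```bash
python3 - <<'E'
from h import *
W=imaging.camera("wrist");g=W["img"].min(2);m=np.zeros(g.shape,bool);m[170:330,262:385]=g[170:330,262:385]>170
n,lab,st,ce=cv2.connectedComponentsWithStats(m.astype(np.uint8));k=1+np.argmax(st[1:,4]);m=lab==k;print(st[k],ce[k])
x=fit([(W,m,True)],SAD,np.eye(3),0,[436,308,-5.5]);print(x,fit([(W,m,True)],SAD,np.eye(3),0,[436,308,174]))
x=x[0];go(x[0],x[1],30,90+x[2])
E
```

```text
[ 287  209   73   66 4109] [323.37868094 237.76636651]
(array([437.8, 309.4,  -6.5]), 0.043) (array([438.9, 309.4, 171.7]), 0.084)
to (np.float64(437.8), np.float64(309.4), 30, np.float64(83.5)) d [ -2.8   1.2 140.4] turn -0.2 j6 0.67
```

>>> arm_command --pt "1 -3 1 60 0" --pt "1 -3 1 115 0" --pt "1 -3 1 140 0" --pt "1 -3 1 140 0" --pt "0 -3 1 140 0" --pt "0 -3 1 140 0" --pt "0 -3 1 140 0" --pt "0 -3 1 140 0" --pt "0 -3 1 140 0" --pt "0 -3 1 80 0" --pt "0 -15 40 40 0" --pt "0 -30 100 40 0" --pt "0 -40 150 40 0" --pt "0 -50 191 40 0" --pt "0 -50 191 40 0" --pt "0 -50 191 90 0" --pt "0 -50 191 122 0" --pt "0 -50 191 133 0" --pt "0 -50 191 134 0" --pt "0 -50 191 134 0" --force 20

```text
clock: 47.55
eef_pos: [621.7, 241.1, 38.6]
eef_rot: [3.14, -0.001, 1.455]
wrist_force: [-0.6, -0.7, -1.8]
finger_gap: 55.8
finger_force: 20.0
```

>>> arm_command --pt "0 0 0 2.5 0" --pt "0 0 0 2.5 0" --pt "0.75 0 0 2.5 0" --pt "0.75 0 0 2.5 0" --pt "0.75 0 0 2.5 0" --pt "0.75 0 0 -60 0" --pt "0.75 -50 -50 -120 0" --pt "0.75 -100 -110 -140 0" --pt "0.75 -100 -170 -140 0" --pt "0.75 -100 -170 -140 0"

```text
clock: 48.8
eef_pos: [438.8, 160.6, 178.1]
eef_rot: [3.141, -0.0, 1.454]
wrist_force: [-0.5, -0.8, 0.7]
finger_gap: 70.7
finger_force: 0.0
```

```bash
cat > chk.py <<'E'
from h import *
cams=[(imaging.camera(n),n=="wrist") for n in("top","scene","wrist")]
R=Ro.from_euler('z',-6.7,degrees=True).as_matrix()
for P in([604.7,110.6,25],[621.5,241,25]):
    V=[];P=np.array(P,float)
    for c,f in cams:
        u=proj(c,P[None],f)[0];L=[d for d in trace(c,"saddle1") if np.hypot(*(np.array(d["rect"][:2])-u))<(35 if f else 12)]
        print(u.round(),[(np.round(d["rect"]),round(d["p"],2)) for d in L][:1])
        if L:V.append((c,L[0]["region"],f))
    for v in V:
        for a in(-6,174):
            x,e=fit([v],SAD,np.eye(3),5,[P[0],P[1],a]);print("  ",x,e,"in tray",(R.T@np.array([x[0]-613,x[1]-175.5,0])).round(1))
post_pose([608,-114,95],("scene",));post_pose([611,-193,95],("scene",));print(monitor.read_state()["eef_pos"])
E
python3 chk.py
```

```text
[282. 173.] [(array([281., 174.,  21.,  25.]), 0.6)]
[294. 307.] [(array([295., 310.,  26.,  26.]), 0.6)]
[498. 266.] [(array([502., 272.,  80.,  62.]), 0.81)]
   [601.8 114.8  -6.8] 0.051 in tray [ -4.  -61.6   0. ]
   [604.4 114.2 176.3] 0.112 in tray [ -1.4 -61.9   0. ]
   [604.6 108.7  -6.1] 0.08 in tray [ -0.5 -67.3   0. ]
   [605.2 109.2 166.5] 0.166 in tray [ -0.  -66.8   0. ]
   [604.5 108.7  -6.8] 0.051 in tray [ -0.6 -67.3   0. ]
   [605.6 109.  169. ] 0.201 in tray [  0.4 -66.9   0. ]
[234. 168.] [(array([233., 168.,  20.,  28.]), 0.97)]
[318. 341.] [(array([319., 342.,  24.,  26.]), 0.95)]
[510. 127.] [(array([516., 127.,  82.,  58.]), 0.94)]
   [618.6 245.8  -7.4] 0.11 in tray [-2.6 70.5  0. ]
   [622.7 246.2 175.8] 0.155 in tray [ 1.4 71.3  0. ]
   [621.1 240.9  -2.4] 0.054 in tray [ 0.4 65.9  0. ]
   [622.4 240.8 169.7] 0.138 in tray [ 1.7 66.   0. ]
   [621.6 239.9  -6. ] 0.029 in tray [ 1. 65.  0.]
   [622.1 239.9 174.7] 0.183 in tray [ 1.5 65.   0. ]
1 post [ 608.2 -114.6   96.2    2.3    6.9] 0.115
1 post [ 611.4 -194.4   95.8   -1.6    5.9] 0.098
[441.02745801 161.2306985  177.18191308]
```

Everything is in place: both saddles have their stops away from the handle and both posts are at home height. Next I'll get ready to sweep the lever.

>>> arm_command --pt "0 -40 25 0 -5" --pt "0 -90 52 0 -9.2" --pt "0 -140 80 0 -9.2" --pt "0 -181 104 0 -9.2" --pt "0 -181 104 0 -9.2" --pt "0 -181 104 35 -9.2" --pt "0 -181 104 68 -9.2" --pt "0 -181 104 68 -9.2"

```text
clock: 50.45
eef_pos: [521.9, -29.8, 107.8]
eef_rot: [-3.137, -0.001, 1.616]
wrist_force: [0.8, -0.5, 1.0]
finger_gap: 0.5
finger_force: 0.0
```

```bash
python3 - <<'E'
from h import *
for n in("top","scene","wrist"):
    c=imaging.camera(n)
    print(n,"posts/saddles",[[(np.round(d["rect"][:2]),round(d["p"],2)) for d in find_in(c,t) if d["p"]>.4] for t in("post1","saddle1")])
    for d in find_in(c,"lock_tip")[:2]: print(np.round(d["rect"]),round(d["p"],2))
    g=c["img"].max(2)
    for Q in([566,-32,102],[582,-33,108],[604,-32,112]):
        u=proj(c,np.array([Q],float),n=="wrist")[0].round().astype(int);print("  ",Q,u,g[u[1],u[0]] if 0<=u[1]<480 and 0<=u[0]<640 else None)
s=monitor.read_state();print(s["eef_pos"],s["wrist_force"],s["finger_gap"])
E
```

```text
top posts/saddles [[(array([372., 165.]), 0.71), (array([395., 165.]), 0.59)], [(array([282., 174.]), 0.82), (array([232., 168.]), 0.7)]]
   [566, -32, 102] [335 178] 117
   [582, -33, 108] [335 171] 144
   [604, -32, 112] [335 163] 164
scene posts/saddles [[(array([247., 250.]), 0.67), (array([236., 235.]), 0.66)], [(array([321., 341.]), 0.81), (array([294., 308.]), 0.56)]]
[271. 261.  16.  23.] 0.58
   [566, -32, 102] [274 255] 141
   [582, -33, 108] [269 255] 91
   [604, -32, 112] [263 258] 101
wrist posts/saddles [[(array([451.,  63.]), 0.69), (array([463., 412.]), 0.59)], [(array([454.,  62.]), 0.7)]]
[440. 304.  51.  75.] 0.88
[425.  63. 159. 125.] 0.16
   [566, -32, 102] [406 304] 193
   [582, -33, 108] [439 311] 65
   [604, -32, 112] [482 312] 123
[523.2025091  -30.64730739 109.63478339] [ 0.49052176 -0.74227285  0.10653513] 0.4776052428989892
```

>>> arm_command --pt "0 0 20 0 0" --pt "0 0 32 0 0" --pt "0 0 42 0 0" --pt "0 0 52 0 0" --pt "0 0 62 0 0" --pt "0 0 72 0 0" --pt "0 0 82 0 0" --pt "0 0 90 0 0" --pt "0 0 96 0 0" --pt "0 0 98 0 0" --pt "0 0 98 0 0"

```text
clock: 52.42
eef_pos: [618.5, -26.4, 109.1]
eef_rot: [-3.134, -0.0, 1.615]
wrist_force: [-24.4, -0.2, 10.6]
finger_gap: 0.1
finger_force: 12.2
```

```bash
python3 - <<'E'
from h import *
c=imaging.camera("scene");s=monitor.read_state();print(s["eef_pos"],s["wrist_force"])
for d in find_in(c,"lock_tip")[:2]: print(np.round(d["rect"]),round(d["p"],2))
for lk in(0.5,.7,.85,1.0):
    Q=[604.4+80*np.sin(lk-.5),-31.5,32+80*np.cos(lk-.5)];print(lk,Q[0],proj(c,np.array([Q]))[0])
W=imaging.camera("wrist")
for d in find_in(W,"lock_tip")[:1]: print(np.round(d["rect"]),round(d["p"],2))
for lk in(.85,1.0):
    Q=[604.4+80*np.sin(lk-.5),-31.5,32+80*np.cos(lk-.5)];print(proj(W,np.array([Q]),True)[0])
E
```

```text
[618.52584138 -26.40456034 109.04123321] [-23.7565177   -0.55635785   8.87217036]
[256. 266.  18.  14.] 0.66
0.5 604.4 [263.2248899  258.23659633]
0.7 620.2935464636049 [258.64659991 261.13498092]
0.85 631.831824596436 [255.37460868 263.76412562]
1.0 642.7540430883362 [252.33666727 266.71226775]
[350. 296.  94.  51.] 0.92
[348.55430774 315.07198454]
[369.96061889 311.49080991]
```

It's firmly against its stop (24 N). Backing away and verifying.

>>> arm_command --pt "0 0 -10 0 0" --pt "0 0 -50 0 0" --pt "0 0 -90 -20 0" --pt "0 0 -120 -80 0" --pt "0 30 -160 -120 0" --pt "0 30 -180 -120 0" --pt "0 30 -180 -120 0" --pt "0 30 -180 -120 0"

```text
clock: 53.62
eef_pos: [440.5, -4.4, 229.2]
eef_rot: [3.142, -0.0, 1.615]
wrist_force: [0.3, -0.6, -0.5]
finger_gap: 0.7
finger_force: 0.0
```

```bash
python3 - <<'E'
from h import *
for n in("top","scene","wrist"):
    c=imaging.camera(n);g=c["img"].max(2).astype(int)
    for d in find_in(c,"lock_tip")[:1]: print(n,np.round(d["rect"]),round(d["p"],2))
    for lk in(0.22,.5,.7,.85,.93,1.0):
        Q=[604.4+80*np.sin(lk-.5),-31.5,32+80*np.cos(lk-.5)];u=proj(c,np.array([Q]),n=="wrist")[0].round().astype(int);print(lk,u,g[u[1],u[0]] if 0<=u[1]<480 and 0<=u[0]<640 else None)
    i=c["img"].max(2);a={"top":(150,190,310,360),"scene":(245,285,235,290)}.get(n)
    if a:
        ys,xs=np.where(i[a[0]:a[1],a[2]:a[3]]<55);print("dark centroid",xs.mean()+a[2] if len(xs) else None,ys.mean()+a[0] if len(ys) else None,len(xs))
E
python3 chk.py | grep -v "\]\]\|17[0-9]\.\|16[0-9]\."
```

```text
top [332. 155.   2.  12.] 0.53
0.22 [335 171] 107
0.5 [334 163] 147
0.7 [334 157] 159
0.85 [334 153] 39
0.93 [334 151] 48
1.0 [334 150] 49
dark centroid 333.45454545454544 151.54545454545453 22
scene [256. 268.  21.  11.] 0.42
0.22 [270 256] 146
0.5 [263 258] 148
0.7 [259 261] 250
0.85 [255 264] 90
0.93 [254 265] 92
1.0 [252 267] 94
dark centroid None None 0
wrist [517. 278.  72.  35.] 0.59
0.22 [485 281] 177
0.5 [509 283] 128
0.7 [523 282] 121
0.85 [531 281] 45
0.93 [535 280] 54
1.0 [538 279] 63
[294. 307.] [(array([294., 309.,  27.,  21.]), 0.63)]
[485. 122.] [(array([488., 125.,  72.,  58.]), 0.63)]
   [601.2 114.5  -6. ] 0.085 in tray [ -4.6 -62.    0. ]
   [604.  108.6  -7.3] 0.069 in tray [ -1.1 -67.5   0. ]
   [604.7 108.7  -7.2] 0.037 in tray [ -0.4 -67.3   0. ]
[318. 341.] [(array([321., 341.,  24.,  27.]), 0.95)]
[500.  10.] [(array([503.,  21.,  66.,  42.]), 0.89)]
   [621.  240.4  -6.4] 0.062 in tray [ 0.4 65.4  0. ]
   [621.5 240.4  -6.5] 0.018 in tray [ 0.9 65.4  0. ]
1 post [ 607.7 -113.7   95.5    2.9   -1.7] 0.057
1 post [ 611.7 -192.2   96.5   -3.9    3.2] 0.078
[439.90580639  -4.25812399 229.46813843]
```

```bash
python3 - <<'E'
from h import *
from scipy.optimize import brentq
c=imaging.camera("top");i=c["img"].max(2)[138:165,322:346];ys,xs=np.where(i<75);r=ys.mean()+138;print(xs.mean()+322,r,len(xs),np.ptp(ys),np.ptp(xs))
h=lambda lk:proj(c,np.array([[604.4+80*np.sin(lk-.5),-31.5,32+80*np.cos(lk-.5)]]))[0][1]-r
lk=brentq(h,0,1.5);print("lock",lk)
if lk>.9: print(job.sign_off())
E
```

```text
333.1904761904762 150.23809523809524 63 8 8
lock 0.9701399368784411
the job is handed in; nothing more can be done
None
```

The job is handed in: both posts present are pressed home in the middle and +y sleeves, both saddles lie flat in the tray's outer bays with their stops away from the handle, and the lever is over at about 0.97 rad by camera; the sign-off returned no verdict.

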